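# Close up and clamp a glued battery pair, then store the adhesive bottles

## Task

In the clamping jig, close the gap first: bring the loose battery pack flush, end to end and in line, against the pack that is fixed there. Then lay the two retaining bars across the packs, one on each pair of notched posts, each lying flat in both its notches with its middle about over the packs. Also stand every adhesive bottle upright, cap up, in the caddy, one to a pocket; leave the phone, the bit case and the parts tray where they are.

Things in the scene. Friction and masses are not known exactly. Their poses are not given: they have to be found in the camera images.
- jig: aluminium jig plate, fixed, 8 mm thick, lying on the bench: it spans x -140 to +110 mm and y -90 to +90 mm of its origin, which is at bench height; z up, x along the line of the two packs from the loose to the fixed one, y across. It carries a fixed battery pack and two pairs of dark steel posts
- jig_butt (a point): centre of the end face of the fixed black pack, the face that looks to the jig's -x, 18 mm above the bench; axes as the jig. The fixed pack runs from here 90 mm to +x, is 50 mm wide, its top 28 mm above the bench. When flush and in line, the loose pack's centre is 45 mm from here to -x
- jig_near (a point): midway between the notches of the post pair at jig x = -35 mm, level with the notch floors (32 mm above the bench, where a laid bar's underside rests); axes as the jig; a laid bar runs along y. The posts stand at y = -72 and +72 mm, each 16 mm thick (y), 48 mm wide (x); notches open-topped, 32 mm wide in x, cheeks rising to 44 mm above the bench
- jig_far (a point): the same for the like post pair at jig x = +55 mm, either side of the fixed pack
- pack_mid (a point): loose black battery pack, 90 mm long (its own x), 50 mm wide (y), 20 mm high (z up), about 0.18 kg, lying flat on the jig plate, short of the fixed pack by 20 to 50 mm and a little crooked. The point is its centre, 10 mm above its underside
- bar1_mid (a point): retaining bar, about 0.24 kg: flat aluminium, 190 mm long (own y), 24 mm wide (x), 12 mm high, with a black grip block on the middle of its top, 60 mm long (y), 24 mm wide, up to 36 mm above the underside (z up). The point is at the middle, 18 mm above the underside. The two bars are alike; either may go in either place
- bar2_mid (a point): retaining bar, about 0.24 kg: flat aluminium, 190 mm long (own y), 24 mm wide (x), 12 mm high, with a black grip block on the middle of its top, 60 mm long (y), 24 mm wide, up to 36 mm above the underside (z up). The point is at the middle, 18 mm above the underside. The two bars are alike; either may go in either place
- caddy: grey open-topped caddy, fixed: 44 mm (x) x 214 mm (y) x 60 mm high, walls 4 mm, floor 4 mm thick, origin at the centre of its underside. A row of five pockets along y, each 36 mm (x) x 38 mm (y), centred at y = -84, -42, 0, +42 and +84 mm; all are empty at the start
- bottle1_mid (a point): slim white capped adhesive bottle standing upright: round body 30 mm in diameter, 110 mm high, then a 17 mm wide black cap to 130 mm in all, 90 g. The point is its centre, 65 mm above its underside; z along it to the cap. There are three to five bottles; one not there reads None from the start
- bottle2_mid (a point): slim white capped adhesive bottle standing upright: round body 30 mm in diameter, 110 mm high, then a 17 mm wide black cap to 130 mm in all, 90 g. The point is its centre, 65 mm above its underside; z along it to the cap. There are three to five bottles; one not there reads None from the start
- bottle3_mid (a point): slim white capped adhesive bottle standing upright: round body 30 mm in diameter, 110 mm high, then a 17 mm wide black cap to 130 mm in all, 90 g. The point is its centre, 65 mm above its underside; z along it to the cap. There are three to five bottles; one not there reads None from the start
- bottle4_mid (a point): slim white capped adhesive bottle standing upright: round body 30 mm in diameter, 110 mm high, then a 17 mm wide black cap to 130 mm in all, 90 g. The point is its centre, 65 mm above its underside; z along it to the cap. There are three to five bottles; one not there reads None from the start
- bottle5_mid (a point): slim white capped adhesive bottle standing upright: round body 30 mm in diameter, 110 mm high, then a 17 mm wide black cap to 130 mm in all, 90 g. The point is its centre, 65 mm above its underside; z along it to the cap. There are three to five bottles; one not there reads None from the start
- phone: black phone 148 x 72 x 9 mm lying flat, not part of the job; origin under its centre
- bitcase: dark closed bit case 60 x 110 x 28 mm, not part of the job; origin under its centre
- parts_tray: small blue divided tray 100 x 130 x 22 mm, not part of the job; origin under its centre
Mind the look-alikes: they are no part of the job. Leave any orange look-alike of the part that bears bottle2_mid alone.

How it is judged (in metres and radians):
On the way, in this order (a step that is already met when the one before it is completed fails the run):
1. the loose pack is flush and in line against the fixed pack (x of pack_mid in the frame of jig_butt between -0.048 and -0.042 m and y of pack_mid in the frame of jig_butt between -0.006 and 0.006 m and z of pack_mid in the frame of jig_butt between -0.004 and 0.004 m and angle between the x axis of pack_mid and the x axis of jig_butt, either way round below 0.06 rad), for 0.2 s.
2. both bars lie in their notches, one on each pair of posts ((((x of bar1_mid in the frame of jig_near between -0.007 and 0.007 m and y of bar1_mid in the frame of jig_near between -0.015 and 0.015 m and z of bar1_mid in the frame of jig_near between 0.014 and 0.021 m and angle between the y axis of bar1_mid and the y axis of jig_near, either way round below 0.08 rad and angle between bar1_mid's own z axis and vertical below 0.08 rad) and (x of bar2_mid in the frame of jig_far between -0.007 and 0.007 m and y of bar2_mid in the frame of jig_far between -0.015 and 0.015 m and z of bar2_mid in the frame of jig_far between 0.014 and 0.021 m and angle between the y axis of bar2_mid and the y axis of jig_far, either way round below 0.08 rad and angle between bar2_mid's own z axis and vertical below 0.08 rad)) or ((x of bar1_mid in the frame of jig_far between -0.007 and 0.007 m and y of bar1_mid in the frame of jig_far between -0.015 and 0.015 m and z of bar1_mid in the frame of jig_far between 0.014 and 0.021 m and angle between the y axis of bar1_mid and the y axis of jig_far, either way round below 0.08 rad and angle between bar1_mid's own z axis and vertical below 0.08 rad) and (x of bar2_mid in the frame of jig_near between -0.007 and 0.007 m and y of bar2_mid in the frame of jig_near between -0.015 and 0.015 m and z of bar2_mid in the frame of jig_near between 0.014 and 0.021 m and angle between the y axis of bar2_mid and the y axis of jig_near, either way round below 0.08 rad and angle between bar2_mid's own z axis and vertical below 0.08 rad)))), for 0.2 s.
At the end, for the whole second after the job is handed in: Loose pack within 3 mm of the fixed pack's face, 6 mm of in line, 0.06 rad of parallel; one bar flat in both notches of each post pair (0.08 rad, middle within 15 mm of the centre line); each bottle down in a caddy pocket within 0.25 rad of upright; all at rest (all of step 1 and (((x of bar1_mid in the frame of jig_near between -0.007 and 0.007 m and y of bar1_mid in the frame of jig_near between -0.015 and 0.015 m and z of bar1_mid in the frame of jig_near between 0.014 and 0.021 m and angle between the y axis of bar1_mid and the y axis of jig_near, either way round below 0.08 rad and angle between bar1_mid's own z axis and vertical below 0.08 rad) and (x of bar2_mid in the frame of jig_far between -0.007 and 0.007 m and y of bar2_mid in the frame of jig_far between -0.015 and 0.015 m and z of bar2_mid in the frame of jig_far between 0.014 and 0.021 m and angle between the y axis of bar2_mid and the y axis of jig_far, either way round below 0.08 rad and angle between bar2_mid's own z axis and vertical below 0.08 rad)) or ((x of bar1_mid in the frame of jig_far between -0.007 and 0.007 m and y of bar1_mid in the frame of jig_far between -0.015 and 0.015 m and z of bar1_mid in the frame of jig_far between 0.014 and 0.021 m and angle between the y axis of bar1_mid and the y axis of jig_far, either way round below 0.08 rad and angle between bar1_mid's own z axis and vertical below 0.08 rad) and (x of bar2_mid in the frame of jig_near between -0.007 and 0.007 m and y of bar2_mid in the frame of jig_near between -0.015 and 0.015 m and z of bar2_mid in the frame of jig_near between 0.014 and 0.021 m and angle between the y axis of bar2_mid and the y axis of jig_near, either way round below 0.08 rad and angle between bar2_mid's own z axis and vertical below 0.08 rad))) and x of bottle1_mid in the frame of caddy between -0.02 and 0.02 m and y of bottle1_mid in the frame of caddy between -0.105 and 0.105 m and z of bottle1_mid in the frame of caddy between 0.06 and 0.078 m and angle between each of bottle1_mid, bottle2_mid, bottle3_mid, bottle4_mid, bottle5_mid's own z axis and vertical below 0.25 rad and linear speed of each of bottle1, bottle2, bottle3, bottle4, bottle5, bar1, bar2, pack below 0.02 m/s and x of bottle2_mid in the frame of caddy between -0.02 and 0.02 m and y of bottle2_mid in the frame of caddy between -0.105 and 0.105 m and z of bottle2_mid in the frame of caddy between 0.06 and 0.078 m and x of bottle3_mid in the frame of caddy between -0.02 and 0.02 m and y of bottle3_mid in the frame of caddy between -0.105 and 0.105 m and z of bottle3_mid in the frame of caddy between 0.06 and 0.078 m and x of bottle4_mid in the frame of caddy between -0.02 and 0.02 m and y of bottle4_mid in the frame of caddy between -0.105 and 0.105 m and z of bottle4_mid in the frame of caddy between 0.06 and 0.078 m and x of bottle5_mid in the frame of caddy between -0.02 and 0.02 m and y of bottle5_mid in the frame of caddy between -0.105 and 0.105 m and z of bottle5_mid in the frame of caddy between 0.06 and 0.078 m); the robot touches nothing.
It fails at once if the phone is moved more than 30 mm (distance of phone from where it was at the start of the episode above 0.03 m).
It fails at once if the bit case is moved more than 30 mm (distance of bitcase from where it was at the start of the episode above 0.03 m).
It fails at once if the parts tray is moved more than 30 mm (distance of parts_tray from where it was at the start of the episode above 0.03 m).
Of bottle1, bottle2, bottle3, bottle4, bottle5 only 3 to 5 are there at a start; the rules pass over those that are not, and their reading is None.
At some moment in a run one of bar1, bar2 may be knocked a few centimetres aside while the robot is not near it.
It also fails if it takes over 210 s, if anything falls off the work surface, if the arm or the gripper's body presses on something with over 40 N, if the wrist force passes 120 N, or if a joint passes its speed limit or range.

## Robot

A 7-joint arm with a two-finger parallel gripper is mounted at the origin on the work surface. World frame = base frame: x ahead of the robot, y to its left, z up, the work surface at z = 0. Lengths are in m, angles in degrees, forces in N, time in s.
With the tool pointing down it reaches from about 0.375 to 0.925 m from the base axis. Payload 3.1 kg.
Tool frame: the origin (TCP) lies midway between the tips of the shut fingers; the grasp point (between the pads) lies 19 mm behind it (robot.hold_point_z is the distance from the TCP to the grasp point, in m); z points along the fingers, y is the line along which they close (so a half turn about z gives the same grasp; the last joint's range is limited). The gripper opens to 85 mm and grips with 20 to 120 N. Pads are 22 mm wide; open, the fingers measure 114 mm over their backs; the gripper's body (76 mm by 85 mm) begins 54 mm behind the grasp point. The pads swing forward as they close: fully open they stand 13 mm farther back than shut.
Start: joints at [-81.119, 21.939, 2.515, 91.553, -1.026, 66.532, -2.859], TCP at [0.163, 0.629, 0.231] pointing down, gripper open.
Joint ranges: [-149.38, 149.38], [-23.57, 123.04], [-84.95, 90], [0, 143.3], [-89.99, 269.99], [3.08, 112.72], [-163.45, 163.45]. Speed limits (degrees/s): [159.86, 159.86, 180, 180, 180, 180, 180].

## Interface

Orientations are given as a 3x3 rotation matrix whose columns are the frame's x, y, z axes.
In Python, from station import robot, vision, ticket gives the robot as it stands.
- The arm moves only by the tool move_arm, never from a script. Its argument "rows" is a list of rows, each a list of 5 numbers: the shift along the world's x, y, z in units of 500 mm (1.0 is 500 mm), then the turn about the world's z in units of 0.5 rad (1.0 is 0.5 rad), then the opening, from -1 (shut) to 1 (fully open). In form: [[x, y, z, roll, fingers], ...]. A call has 1 to 20 rows; each row is the pose to reach, as a shift and turn from the pose commanded when the call began; what a row does not reach only later rows make up. A row lasts 1/10 s, in which the tool goes at most 50 mm and 8.59 degrees, less where a joint would pass 70% of its speed; a pose out of reach is approached as far as the arm can. A call with a number of a shift or a turn outside -1 to 1 is refused whole. A call with a gripper value outside its range is refused whole. The fingers move at their own pace and stop on an object; the grip force is fixed at half the most. Time passes only in rows, so rows that repeat a pose let the fingers close. It gives the time, the measured TCP pose, the force, the opening and the grip force at its end, in the units of the state.
- robot.read_state(): the state, without advancing time (a new reading comes with each control period).
- vision.snapshot(name): name is "scene" or "top"; returns the picture (384x512x3 uint8, red, green, blue); there is no depth.
- vision.camera_model(name): a dict with "fx", "fy", "cx", "cy" (pixels), "k1" (the pictures are not rectified: a ray, as slopes to the right and down, at radius r is drawn at 1 + k1 r^2 times it, then the intrinsics apply), "xyz" and "attitude" of the camera in the world. Camera axes: x right, y down, z forward; pixel columns grow to the right and rows downward; lengths in m; the calibration is good to about 2 mm. A picture is of the moment at which its call begins. camera_model takes no time and is no camera call.
- ticket.close_job(): hands the job in; it is judged then, once.
The state is a dict: "clock": time; "joints": joint angles; "joint_vel": joint speeds; "tau": joint torques, N m; "tool_pos": TCP position; "tcp_rot": TCP orientation; "ft_force": force on the tool from outside, world axes, zero at the start; "ft_torque": the same for the moment, N m; "finger_gap": finger opening in m; "gripper_force": force on a finger pad.
Only numpy, scipy, OpenCV 4.12 (cv2) and the standard library are available. Lean on these libraries where they do the work, as an engineer would, in place of code of your own. Each camera call takes 0.05 s, during which the arm holds its last target. There are 200 camera calls.

## Working session

There is one attempt and no reset: what is moved stays moved. The work goes in short steps, Python scripts to look and compute and a tool call to move; the robot and the scene stay as the last step left them, time stands still between calls to the robot, and variables do not carry over. Pictures are saved under pics/ and viewed, at most 14 in all, crops included, and the job is handed in when it is done.

Besides the shell and the picture viewer there is one more tool, called after "Request:" as name([rows], argument=value, ...), one row to a line, values as JSON. move_arm: Moves the arm, as the interface text tells. Its arguments: {"type":"object","properties":{"rows":{"type":"array"}},"required":["rows"]}

```bash
mkdir -p pics
cat > h.py <<'E'
import numpy as np, cv2
from station import robot, vision, ticket
def snap(n,f):
    im=vision.snapshot(n); cv2.imwrite('pics/'+f,cv2.cvtColor(im,cv2.COLOR_RGB2BGR)); return im
def px2w(n,u,v,z):
    m=vision.camera_model(n); xd,yd=(u-m['cx'])/m['fx'],(v-m['cy'])/m['fy']
    x,y=xd,yd
    for _ in range(20):
        s=1+m['k1']*(x*x+y*y); x,y=xd/s,yd/s
    d=np.array(m['attitude'])@np.array([x,y,1]); c=np.array(m['xyz'])
    return c+d*(z-c[2])/d[2]
def w2px(n,p):
    m=vision.camera_model(n); q=np.array(m['attitude']).T@(np.array(p)-np.array(m['xyz']))
    x,y=q[:2]/q[2]; s=1+m['k1']*(x*x+y*y)
    return np.array([m['fx']*x*s+m['cx'],m['fy']*y*s+m['cy']])
E
python3 - <<'E'
from h import *
for n in('scene','top'):
    im=snap(n,n+'0.png'); m=vision.camera_model(n); print({k:np.round(v,3).tolist() for k,v in m.items()})
    b=cv2.imread(f'pics/{n}0.png'); cv2.imwrite(f'pics/{n}0b.png',cv2.resize(b,(800,600),interpolation=cv2.INTER_CUBIC))
s=robot.read_state(); print(s)
E
```

```text
{'fx': 489.026, 'fy': 489.026, 'cx': 255.257, 'cy': 192.741, 'k1': -0.005, 'xyz': [1.17, 0.98, 0.964], 'attitude': [[-0.829, 0.338, -0.447], [0.56, 0.52, -0.645], [0.014, -0.785, -0.62]]}
{'fx': 401.017, 'fy': 401.017, 'cx': 260.139, 'cy': 194.584, 'k1': -0.037, 'xyz': [0.343, 0.07, 1.089], 'attitude': [[-0.03, -0.98, 0.196], [-1.0, 0.03, -0.001], [-0.005, -0.196, -0.981]]}
{'clock': 0.1, 'joints': array([-81.1195905 ,  21.98938931,   2.50989138,  91.64184784,
        -1.0253135 ,  66.53224643,  -2.85865729]), 'joint_vel': array([-0.01163558, -0.09387785,  0.06446405, -0.19557765,  0.0324322 ,
        0.01413391,  0.05342244]), 'tau': array([ 2.75962506e-03, -4.34728146e+01,  1.02930855e+00, -2.50452518e+01,
        1.08787543e-02,  5.43388218e-03, -1.79625317e-06]), 'tool_pos': array([0.16233649, 0.62849593, 0.2299741 ]), 'tcp_rot': array([[-9.68247035e-01,  2.49994867e-01, -4.94964454e-04],
       [ 2.49995327e-01,  9.68244041e-01, -2.41115740e-03],
       [-1.23530592e-04, -2.45833481e-03, -9.99996971e-01]]), 'ft_force': array([ 0.68842363,  0.27743354, -0.07786753]), 'ft_torque': array([ 0.08089714,  0.00730124, -0.03021323]), 'gripper_force': 0.0, 'finger_gap': 0.08543242828517945}
```

View pics/top0b.png

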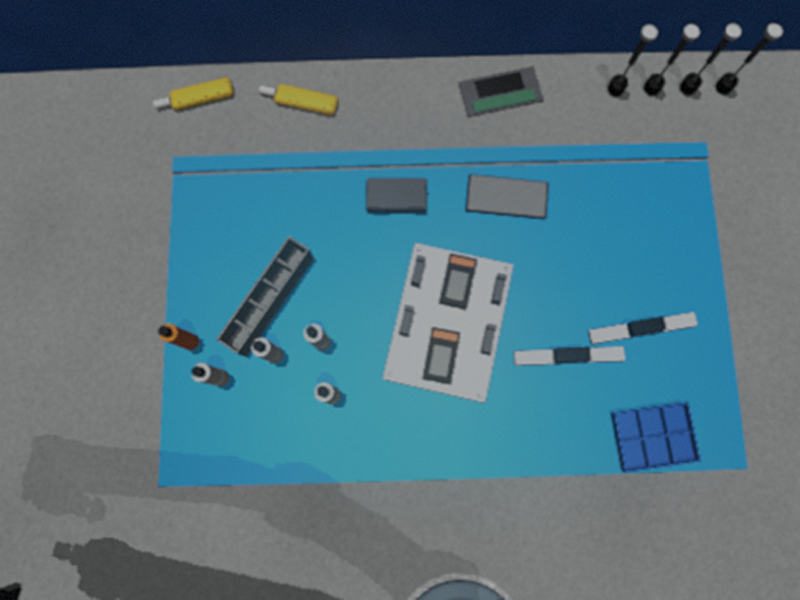

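View pics/scene0b.png

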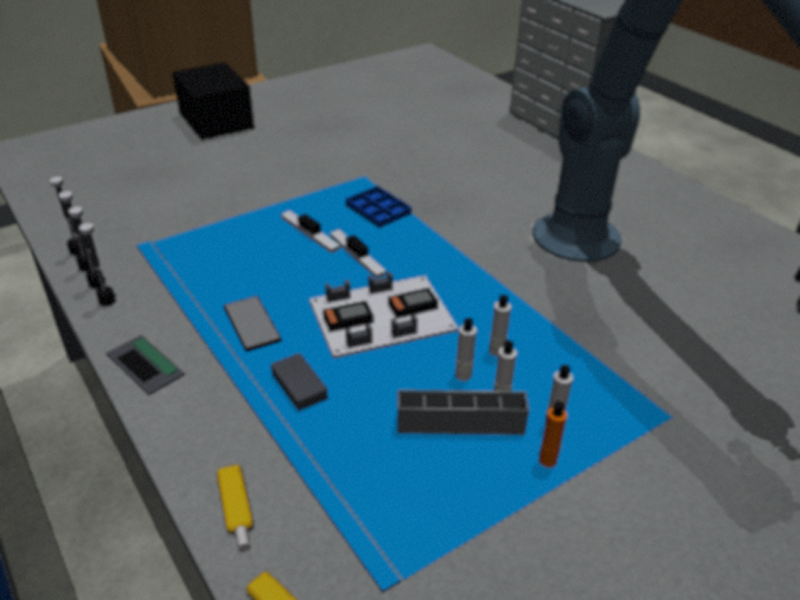

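The top view shows the jig at (450,320) in the 800-px picture, with the loose pack as its lower one. The bars are at (570,355) and (643,326). The caddy is at (265,295), four white bottles are at (205,373), (262,347), (315,333) and (325,392), and the orange look-alike is at (168,332).

Run:
```python
import cv2
b=cv2.imread('pics/top0.png')
cv2.imwrite('pics/c1.png',cv2.resize(b[150:262,240:450],None,fx=3.8,fy=3.8,interpolation=cv2.INTER_CUBIC))
cv2.imwrite('pics/c2.png',cv2.resize(b[145:265,95:225],None,fx=5,fy=5,interpolation=cv2.INTER_CUBIC))
```

```text
(no output)
```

View pics/c1.png

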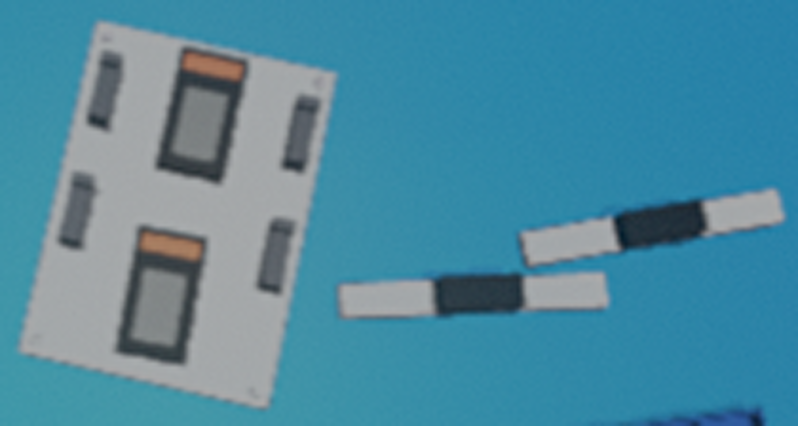

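View pics/c2.png

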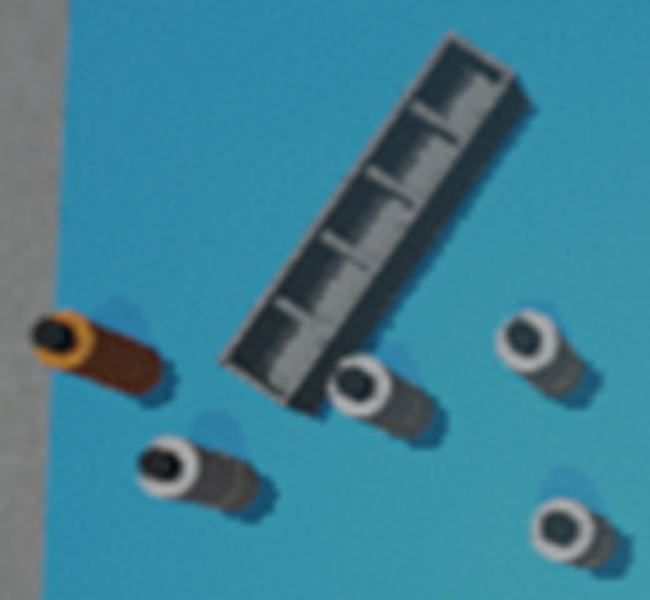

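The crop shows the jig corners at (98,20), (337,74), (268,408) and (20,352), with the loose pack, bars, caddy rim and bottle rings all clear. I'll fit their poses.

```bash
cat > fit.py <<'E'
from h import *
from scipy.optimize import least_squares
def fit(px,loc,cam='top'):
    # px Nx2, loc Nx3 local (z world) -> x,y,th
    loc=np.array(loc,float); W=np.array([px2w(cam,*p,l[2])[:2] for p,l in zip(px,loc)])
    def f(q):
        c,s=np.cos(q[2]),np.sin(q[2]); return ((loc[:,:2]@np.array([[c,s],[-s,c]])+q[:2])-W).ravel()
    best=min((least_squares(f,[*W.mean(0),t]) for t in(0,1.5,3,-1.5)),key=lambda r:r.cost)
    return np.r_[best.x[:2]*1e3,np.degrees(best.x[2])], np.abs(best.fun).max()*1e3
C1=lambda L:[((a+.5)/3.8-.5+240,(b+.5)/3.8-.5+150) for a,b in L]
C2=lambda L:[((a+.5)/5-.5+95,(b+.5)/5-.5+145) for a,b in L]
E
python3 - <<'E'
from fit import *
np.set_printoptions(precision=1,suppress=True)
m=1e-3
print('jig',fit(C1([(98,20),(337,74),(268,408),(20,352)]),np.array([(110,90,8),(110,-90,8),(-140,-90,8),(-140,90,8)])*m))
P=np.array([(45,25,28),(45,-25,28),(-45,-25,8),(-45,25,8)])*m
print('pack',fit(C1([(140,228),(206,237),(184,363),(118,350)]),P))
print('fixed',fit(C1([(183,48),(246,61),(221,182),(157,168)]),P))
B=np.array([(12,95,12),(12,-95,12),(-12,-95,0),(-12,95,0)])*m
print('barA',fit(C1([(338,284),(607,272),(608,308),(340,318)]),B))
print('barB',fit(C1([(520,234),(777,188),(784,220),(528,266)]),B))
print('caddy',fit(C2([(450,33),(518,72),(290,402),(222,360)]),np.array([(22,107,60),(22,-107,60),(-22,-107,60),(-22,107,60)])*m))
print('caddy',fit(C2([(450,33),(518,72),(290,402),(222,360)]),np.array([(22,-107,60),(-22,-107,60),(-22,107,60),(22,107,60)])*m))
for a,b in zip([(529,342),(361,387),(168,466),(563,530),(66,340)],[(527,335),(355,382),(160,464),(560,528),(53,335)]):
    print('bottle',px2w('top',*C2([a])[0],.11)[:2]*1e3,px2w('top',*C2([b])[0],.13)[:2]*1e3)
E
```

```text
jig (array([543.3,  -7.6, 345.3]), np.float64(0.8295971464288843))
pack (array([466.9,  13. , -11.8]), np.float64(2.7706017713962083))
fixed (array([596.2, -20.9, -14. ]), np.float64(2.24661432819747))
barA (array([ 460.6, -210. ,    0.6]), np.float64(2.5633096353192553))
barB (array([ 506.1, -344.1,    8.4]), np.float64(3.3254269739944053))
caddy (array([575.9, 309.3, -33.2]), np.float64(118.36335559914538))
caddy (array([575.9, 309.3,  55.9]), np.float64(2.676382560355295))
bottle [497.4 218.6] [497.7 216.5]
bottle [477.5 301.6] [477.3 299.8]
bottle [441.2 396.2] [440.3 393.4]
bottle [404.7 202.2] [404.4 200.9]
bottle [505.3 449.5] [504.6 448.2]
```

Request:
move_arm([
  [0.3,-0.6,0,0,1],
  [0.3,-0.6,0,0,1],
  [0.3,-0.6,0,0,1],
  [0.3,-0.6,0,0,1],
  [0.3,-0.6,0,0,1],
  [0.3,-0.6,0,0,1],
  [0.3,-0.6,0,0,1],
  [0.3,-0.6,0,0,1],
  [0.3,-0.6,0,0,1],
])

```text
clock: 1.0
tool_pos: [0.3127, 0.3286, 0.2311]
tcp_rot: [[-0.968, 0.252, -0.001], [0.252, 0.968, 0.0], [0.001, 0.0, -1.0]]
ft_force: [-0.7, 0.3, -0.3]
finger_gap: 0.0855
gripper_force: 0.0
```

Request:
move_arm([
  [0.3,-0.63,0,0,1],
  [0.3,-0.63,0,0,1],
  [0.3,-0.63,0,0,1],
  [0.3,-0.63,0,0,1],
  [0.3,-0.63,-0.2,0,1],
  [0.3,-0.63,-0.2,0,1],
  [0.3,-0.63,-0.2,0,1],
  [0.3,-0.63,-0.2,0,1],
  [0.3,-0.63,-0.2,0,1],
  [0.3,-0.63,-0.2,0,1],
  [0.3,-0.63,-0.2,0,1],
])

```text
clock: 2.1
tool_pos: [0.463, 0.0169, 0.1317]
tcp_rot: [[-0.969, 0.246, 0.001], [0.246, 0.969, 0.001], [-0.0, 0.001, -1.0]]
ft_force: [-0.6, 0.5, -0.5]
finger_gap: 0.0851
gripper_force: 0.0
```

Request:
move_arm([
  [0.008,-0.002,-0.1,0,1],
  [0.008,-0.002,-0.18,0,1],
  [0.008,-0.002,-0.2,0,1],
  [0.008,-0.002,-0.22,0,1],
  [0.008,-0.002,-0.23,0,1],
  [0.008,-0.002,-0.24,0,1],
  [0.008,-0.002,-0.246,0,1],
  [0.008,-0.002,-0.246,0,1],
  [0.008,-0.002,-0.246,0,0.2],
  [0.008,-0.002,-0.246,0,0],
  [0.008,-0.002,-0.246,0,-0.2],
  [0.008,-0.002,-0.246,0,-0.3],
  [0.008,-0.002,-0.246,0,-0.3],
  [0.008,-0.002,-0.246,0,-0.3],
  [0.008,-0.002,-0.246,0,-0.3],
])

```text
clock: 3.6
tool_pos: [0.4672, 0.0135, 0.0091]
tcp_rot: [[-0.968, 0.25, 0.001], [0.25, 0.968, 0.001], [-0.001, 0.001, -1.0]]
ft_force: [-1.2, 0.1, 6.3]
finger_gap: 0.0487
gripper_force: 61.7
```

Run:
```python
from h import *
b=snap('top','t1.png'); b=cv2.imread('pics/t1.png')
s=vision.snapshot('scene')[...,::-1]
a=cv2.resize(b[150:262,235:345],None,fx=3.6,fy=3.6,interpolation=cv2.INTER_CUBIC)
c=cv2.resize(s[160:230,190:300],(396,403),interpolation=cv2.INTER_CUBIC)
cv2.imwrite('pics/t1c.png',np.hstack([a,c]))
print(robot.read_state()['tool_pos'])
```

```text
[0.46717955 0.0135655  0.00913435]
```

View pics/t1c.png

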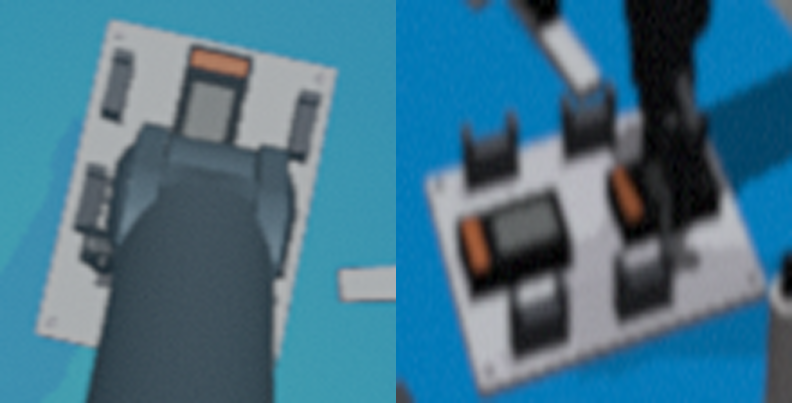

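The scene view shows the fingers closed on the loose pack, with its orange end facing the fixed pack. I'll drag it toward the butt.

Request:
move_arm([
  [0.02,-0.005,0,0,-0.3],
  [0.04,-0.011,0,0,-0.3],
  [0.055,-0.015,0,0,-0.3],
  [0.065,-0.018,0,0,-0.3],
  [0.072,-0.02,0,0,-0.3],
  [0.076,-0.021,0,0,-0.3],
  [0.076,-0.021,0,0,-0.3],
  [0.076,-0.021,0,0,-0.3],
])

```text
clock: 4.5
tool_pos: [0.5006, 0.0044, 0.0083]
tcp_rot: [[-0.968, 0.249, -0.009], [0.249, 0.968, 0.003], [0.01, 0.001, -1.0]]
ft_force: [-6.5, 2.0, 10.4]
finger_gap: 0.0487
gripper_force: 63.2
```

Request:
move_arm([
  [0.004,-0.001,0,0,-0.3],
  [0.004,-0.001,0,0,-0.3],
  [0.004,-0.001,0,0,-0.3],
])

```text
clock: 4.8
tool_pos: [0.5008, 0.0044, 0.0083]
tcp_rot: [[-0.968, 0.249, -0.013], [0.249, 0.968, 0.005], [0.014, 0.001, -1.0]]
ft_force: [-11.4, 2.5, 15.5]
finger_gap: 0.0488
gripper_force: 63.7
```

Request:
move_arm([
  [0.002,-0.0005,0,0,-0.3],
  [0.004,-0.001,0,0,-0.3],
  [0.004,-0.001,0,0,-0.3],
])

```text
clock: 5.1
tool_pos: [0.5016, 0.0042, 0.0083]
tcp_rot: [[-0.968, 0.249, -0.015], [0.249, 0.969, 0.005], [0.016, 0.001, -1.0]]
ft_force: [-11.3, 3.0, 17.2]
finger_gap: 0.0489
gripper_force: 64.0
```

Run:
```python
from h import *
b=vision.snapshot('top')[...,::-1]
s=vision.snapshot('scene')[...,::-1]
a=cv2.resize(b[150:262,235:345],None,fx=3.6,fy=3.6,interpolation=cv2.INTER_CUBIC)
c=cv2.resize(s[160:230,190:300],(396,403),interpolation=cv2.INTER_CUBIC)
cv2.imwrite('pics/t2c.png',np.hstack([a,c]))
t=robot.read_state();print(t['tool_pos'],t['ft_force'],t['ft_torque'])
```

```text
[0.5020295  0.00408672 0.00830688] [-11.94936643   1.97453269  16.35009775] [1.00810689 2.50296971 0.15346954]
```

View pics/t2c.png

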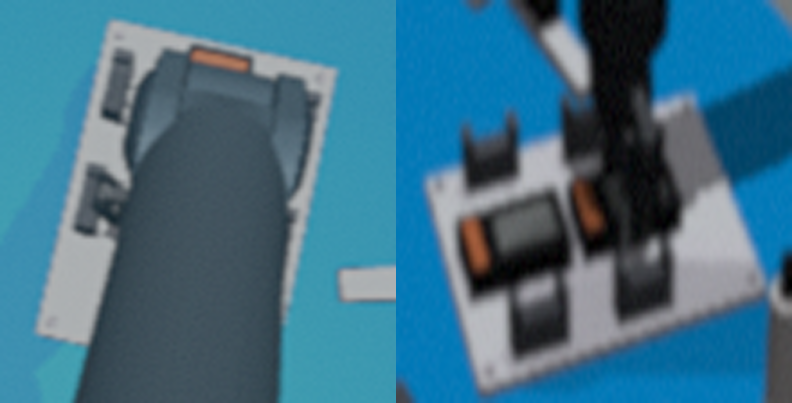

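The pack is nearly closed up with a small gap left, and the fingers are rubbing on the plate. I'll lift slightly and continue.

Request:
move_arm([
  [0,0,0.002,0,-0.3],
  [0,0,0.004,0,-0.3],
  [0,0,0.004,0,-0.3],
  [0,0,0.004,0,-0.3],
  [0,0,0.004,0,-0.3],
])

```text
clock: 5.7
tool_pos: [0.5087, 0.0016, 0.0101]
tcp_rot: [[-0.968, 0.25, 0.0], [0.25, 0.968, -0.0], [-0.0, -0.0, -1.0]]
ft_force: [0.2, 0.0, -2.0]
finger_gap: 0.0487
gripper_force: 62.1
```

Request:
move_arm([
  [0.002,-0.0005,0,0,-0.3],
  [0.004,-0.001,0,0,-0.3],
  [0.004,-0.001,0,0,-0.3],
  [0.004,-0.001,0,0,-0.3],
])

```text
clock: 6.1
tool_pos: [0.5105, 0.0013, 0.0102]
tcp_rot: [[-0.968, 0.25, -0.0], [0.25, 0.968, -0.0], [0.0, -0.0, -1.0]]
ft_force: [-0.1, 0.1, -2.8]
finger_gap: 0.0488
gripper_force: 62.2
```

Request:
move_arm([
  [0.002,-0.0005,0,0,-0.3],
  [0.004,-0.001,0,0,-0.3],
  [0.004,-0.001,0,0,-0.3],
  [0.004,-0.001,0,0,-0.3],
])

```text
clock: 6.5
tool_pos: [0.5106, 0.0012, 0.0098]
tcp_rot: [[-0.968, 0.25, -0.004], [0.25, 0.968, 0.001], [0.004, -0.0, -1.0]]
ft_force: [-5.7, 1.6, 1.7]
finger_gap: 0.049
gripper_force: 62.5
```

Request:
move_arm([
  [-0.001,0,-0.002,0,-0.3],
  [-0.002,0.0005,-0.002,0,-0.3],
  [-0.002,0.0005,-0.002,0,0],
  [-0.002,0.0005,-0.002,0,0.3],
  [-0.002,0.0005,-0.002,0,0.5],
  [-0.002,0.0005,-0.002,0,0.5],
  [-0.002,0.0005,-0.002,0,0.5],
  [-0.002,0.0005,0.05,0,0.5],
  [-0.002,0.0005,0.15,0,0.5],
  [-0.002,0,0.25,0,0.5],
  [-0.002,0,0.35,0,0.5],
  [-0.1,-0.5,0.35,0,0.5],
  [-0.1,-0.5,0.35,0,0.5],
  [-0.1,-0.5,0.35,0,0.5],
  [-0.1,-0.5,0.35,0,0.5],
  [-0.1,-0.5,0.35,0,0.5],
  [-0.1,-0.5,0.35,0,0.5],
  [-0.1,-0.5,0.35,0,0.5],
])

```text
clock: 8.3
tool_pos: [0.4617, -0.2519, 0.1857]
tcp_rot: [[-0.967, 0.256, 0.001], [0.256, 0.967, -0.001], [-0.001, -0.001, -1.0]]
ft_force: [0.6, -0.5, 0.3]
finger_gap: 0.0641
gripper_force: 0.0
```

Run:
```python
from h import *
b=vision.snapshot('top')[...,::-1]
s=vision.snapshot('scene')[...,::-1]
a=cv2.resize(b[150:262,235:345],None,fx=3.6,fy=3.6,interpolation=cv2.INTER_CUBIC)
c=cv2.resize(s[160:230,190:300],(396,403),interpolation=cv2.INTER_CUBIC)
cv2.imwrite('pics/t3c.png',np.hstack([a,c]))
t=robot.read_state();print(t['tool_pos'],t['joints'],t['finger_gap'])
```

```text
[ 0.46309403 -0.24800447  0.18514956] [-17.15689464  14.39202234  46.60198947 112.98704333 -12.40156232
  57.63863627 110.830707  ] 0.06378269829230347
```

View pics/t3c.png

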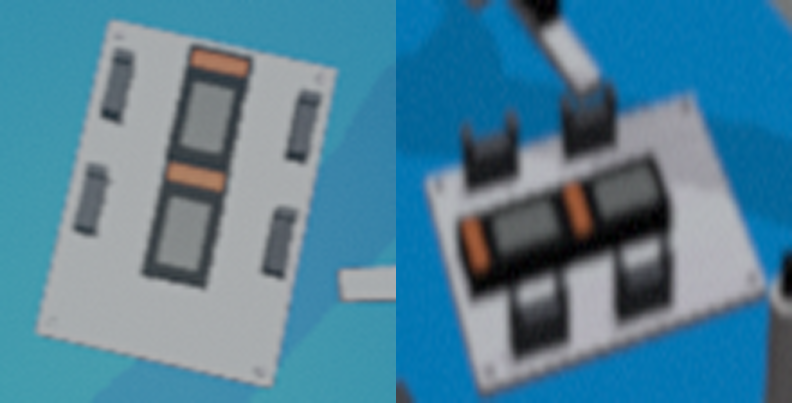

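The packs are flush end to end and in line. Next is bar A.

Request:
move_arm([
  [0,0.076,0,-1,0.5],
  [0,0.076,0,-1,0.5],
  [0,0.076,0,-1,0.5],
  [0,0.076,0,-1,0.5],
  [0,0.076,0,-1,0.5],
])

```text
clock: 8.9
tool_pos: [0.4635, -0.2083, 0.185]
tcp_rot: [[-0.733, 0.68, -0.0], [0.68, 0.733, 0.001], [0.001, 0.001, -1.0]]
ft_force: [-0.9, 0.3, -0.3]
finger_gap: 0.0639
gripper_force: 0.0
```

Request:
move_arm([
  [0,0,0,-1,0.5],
  [0,0,0,-1,0.5],
  [0,0,0,-1,0.5],
  [0,0,0,-1,0.5],
  [0,0,0,-1,0.5],
])

```text
clock: 9.4
tool_pos: [0.4631, -0.2096, 0.1851]
tcp_rot: [[-0.317, 0.948, -0.0], [0.948, 0.317, 0.0], [0.001, -0.0, -1.0]]
ft_force: [-0.1, -0.1, 0.7]
finger_gap: 0.064
gripper_force: 0.0
```

Request:
move_arm([
  [0,0,0,-0.6,0.5],
  [0,0,0,-0.6,0.5],
  [0,0,0,-0.6,0.5],
  [0,0,-0.1,-0.6,0.5],
  [0,0,-0.15,-0.6,0.5],
  [0,0,-0.15,-0.6,0.5],
  [0,0,-0.15,-0.6,0.5],
])

```text
clock: 10.1
tool_pos: [0.4626, -0.2112, 0.1105]
tcp_rot: [[-0.021, 1.0, -0.001], [1.0, 0.021, -0.0], [-0.0, -0.001, -1.0]]
ft_force: [0.6, -0.4, 0.7]
finger_gap: 0.064
gripper_force: 0.0
```

Run:
```python
from h import *
b=vision.snapshot('top')[...,::-1]
s=vision.snapshot('scene')[...,::-1]
a=cv2.resize(b[180:260,310:450],None,fx=4,fy=4,interpolation=cv2.INTER_CUBIC)
c=cv2.resize(s[120:190,170:260],None,fx=4.57,fy=4.57,interpolation=cv2.INTER_CUBIC)[:320]
cv2.imwrite('pics/t4c.png',np.hstack([a[:,:400],c[:,:400]]))
t=robot.read_state();print(t['tool_pos'],t['joints'],t['tcp_rot'][:,1],c.shape)
```

```text
[ 0.46400036 -0.21179314  0.11188158] [-26.29926862  22.99774092  54.37789101 118.46528421 -24.49518971
  50.14035634  43.14252791] [0.99980459 0.01952809 0.0030729 ] (320, 411, 3)
```

View pics/t4c.png

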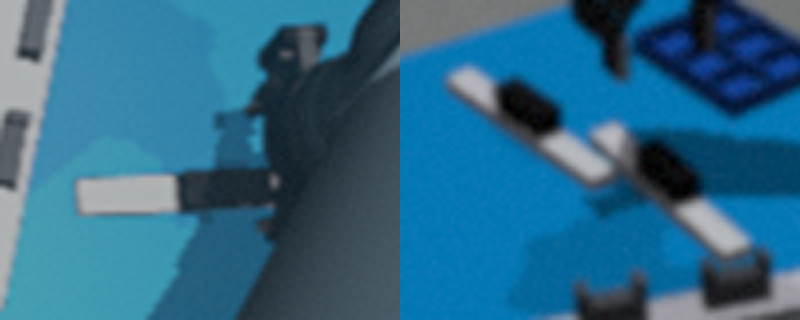

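Bar A is unmoved and the open fingers straddle its block. I'll descend and grip.

Request:
move_arm([
  [-0.003,0.002,-0.08,-0.03,0.5],
  [-0.003,0.002,-0.14,-0.03,0.5],
  [-0.003,0.002,-0.18,-0.03,0.5],
  [-0.003,0.002,-0.2,-0.03,0.5],
  [-0.003,0.002,-0.2,-0.03,0.5],
  [-0.003,0.002,-0.2,-0.03,-0.2],
  [-0.003,0.002,-0.2,-0.03,-0.7],
  [-0.003,0.002,-0.2,-0.03,-0.8],
  [-0.003,0.002,-0.2,-0.03,-0.8],
  [-0.003,0.002,-0.2,-0.03,-0.8],
  [-0.003,0.002,-0.2,-0.03,-0.8],
  [-0.003,0.002,-0.1,-0.03,-0.8],
  [-0.003,0.002,0,-0.03,-0.8],
  [-0.003,0.002,0,-0.03,-0.8],
  [-0.003,0.002,0,-0.03,-0.8],
])

```text
clock: 11.7
tool_pos: [0.4617, -0.2098, 0.1111]
tcp_rot: [[-0.004, 1.0, 0.003], [1.0, 0.004, 0.001], [0.001, 0.003, -1.0]]
ft_force: [-0.9, 0.3, -2.2]
finger_gap: 0.0228
gripper_force: 60.5
```

Request:
move_arm([
  [0.27,0.377,0,-0.52,-0.8],
  [0.27,0.377,0,-0.52,-0.8],
  [0.27,0.377,0,-0.52,-0.8],
  [0.27,0.377,0,-0.52,-0.8],
  [0.27,0.377,0,-0.52,-0.8],
  [0.27,0.377,0,-0.52,-0.8],
  [0.27,0.377,0,-0.52,-0.8],
  [0.27,0.377,-0.1,-0.52,-0.8],
  [0.27,0.377,-0.1,-0.52,-0.8],
  [0.27,0.377,-0.1,-0.52,-0.8],
  [0.27,0.377,-0.1,-0.52,-0.8],
])

```text
clock: 12.8
tool_pos: [0.5947, -0.0233, 0.0603]
tcp_rot: [[0.257, 0.966, -0.002], [0.966, -0.257, -0.0], [-0.001, -0.002, -1.0]]
ft_force: [0.3, 0.3, -2.4]
finger_gap: 0.0229
gripper_force: 62.6
```

Run:
```python
from h import *
b=vision.snapshot('top')[...,::-1]
s=vision.snapshot('scene')[...,::-1]
a=cv2.resize(b[145:225,240:340],None,fx=4,fy=4,interpolation=cv2.INTER_CUBIC)
c=cv2.resize(s[160:230,190:290],None,fx=4,fy=4.57,interpolation=cv2.INTER_CUBIC)[:320]
cv2.imwrite('pics/t5c.png',np.hstack([a,c]))
t=robot.read_state();print(t['tool_pos'],t['tcp_rot'][:,1],t['ft_force'])
```

```text
[ 0.5958098  -0.02260242  0.06109093] [ 9.66773514e-01 -2.55634384e-01  1.83798298e-04] [ 1.26007953  0.39766319 -2.12631092]
```

View pics/t5c.png

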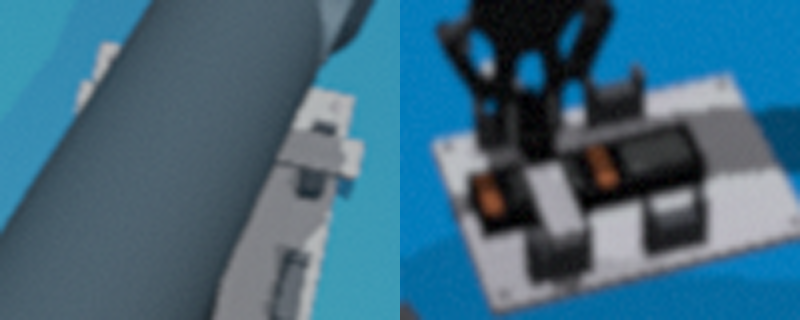

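The bar hovers over the far posts' notches, lined up in both views. I'll lower it.

Request:
move_arm([
  [0.001,0.002,-0.01,0,-0.8],
  [0.001,0.002,-0.016,0,-0.8],
  [0.001,0.002,-0.022,0,-0.8],
  [0.001,0.002,-0.028,0,-0.8],
  [0.001,0.002,-0.034,0,-0.8],
  [0.001,0.002,-0.036,0,-0.8],
  [0.001,0.002,-0.036,0,-0.8],
])

```text
clock: 13.6
tool_pos: [0.5965, -0.0205, 0.0438]
tcp_rot: [[0.254, 0.967, -0.001], [0.967, -0.254, 0.002], [0.002, -0.002, -1.0]]
ft_force: [-3.3, 1.7, 8.1]
finger_gap: 0.0228
gripper_force: 64.1
```

Request:
move_arm([
  [0,0,0,0,-0.4],
  [0,0,0,0,0],
  [0,0,0,0,0.3],
  [0,0,0,0,0.3],
  [0,0,0,0,0.3],
  [0,0,0.07,0,0.3],
  [0,0,0.15,0,0.3],
  [0,0,0.15,0,0.3],
  [-0.18,-0.647,0.15,0.8,0.3],
  [-0.18,-0.647,0.15,0.8,0.3],
  [-0.18,-0.647,0.15,0.8,0.3],
  [-0.18,-0.647,0.15,0.8,0.3],
  [-0.18,-0.647,0.15,0.8,0.3],
  [-0.18,-0.647,0.15,0.8,0.3],
  [-0.18,-0.647,0.15,0.8,0.3],
  [-0.18,-0.647,0.15,0.8,0.3],
  [-0.18,-0.647,0.15,0.8,0.3],
  [-0.18,-0.647,0.15,0.8,0.3],
])

```text
clock: 15.4
tool_pos: [0.5072, -0.3423, 0.1165]
tcp_rot: [[-0.144, 0.99, -0.0], [0.99, 0.145, 0.002], [0.002, -0.0, -1.0]]
ft_force: [-0.9, -0.2, -1.1]
finger_gap: 0.0559
gripper_force: 0.0
```

Run:
```python
from h import *
b=vision.snapshot('top')[...,::-1]
s=vision.snapshot('scene')[...,::-1]
cv2.imwrite('pics/t6s.png',s)
a=cv2.resize(b[145:275,235:460],None,fx=3.5,fy=3.5,interpolation=cv2.INTER_CUBIC)
cv2.imwrite('pics/t6c.png',a)
cv2.imwrite('pics/t6s.png',s)
t=robot.read_state();print(t['tool_pos'],t['tcp_rot'][:,1],t['ft_force'])
```

```text
[ 0.50778091 -0.34170767  0.11667186] [9.89247270e-01 1.46252652e-01 4.91606543e-06] [ 0.60928664  0.05939017 -0.37931984]
```

View pics/t6c.png

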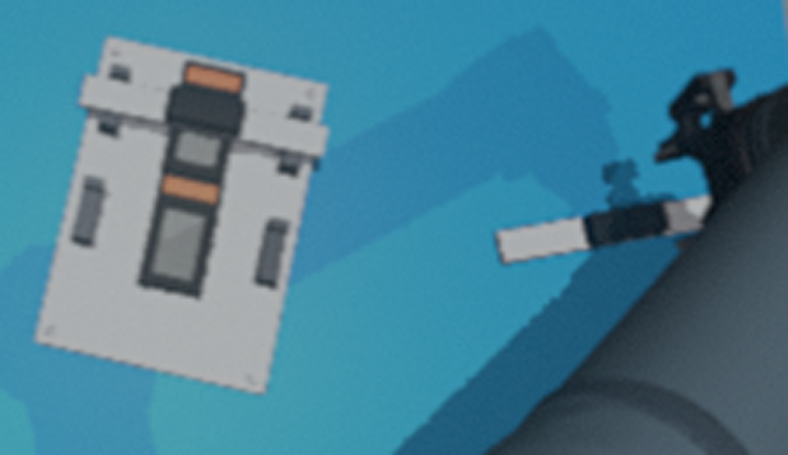

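Bar A sits in the far notches, and bar B is unmoved under the gripper.

Request:
move_arm([
  [-0.003,-0.004,-0.08,0,0.3],
  [-0.003,-0.004,-0.14,0,0.3],
  [-0.003,-0.004,-0.19,0,0.3],
  [-0.003,-0.004,-0.212,0,0.3],
  [-0.003,-0.004,-0.212,0,0.3],
  [-0.003,-0.004,-0.212,0,0.3],
  [-0.003,-0.004,-0.212,0,-0.2],
  [-0.003,-0.004,-0.212,0,-0.7],
  [-0.003,-0.004,-0.212,0,-0.8],
  [-0.003,-0.004,-0.212,0,-0.8],
  [-0.003,-0.004,-0.212,0,-0.8],
  [-0.003,-0.004,-0.212,0,-0.8],
  [-0.003,-0.004,-0.1,0,-0.8],
  [-0.003,-0.004,0,0,-0.8],
  [-0.003,-0.004,0,0,-0.8],
  [-0.003,-0.004,0,0,-0.8],
])

```text
clock: 17.1
tool_pos: [0.506, -0.3469, 0.1191]
tcp_rot: [[-0.142, 0.99, 0.004], [0.99, 0.142, -0.001], [-0.002, 0.003, -1.0]]
ft_force: [-0.1, 0.5, -2.9]
finger_gap: 0.0232
gripper_force: 60.0
```

Request:
move_arm([
  [0.007,0.691,0,-0.8,-0.8],
  [0.007,0.691,0,-0.8,-0.8],
  [0.007,0.691,0,-0.8,-0.8],
  [0.007,0.691,0,-0.8,-0.8],
  [0.007,0.691,0,-0.8,-0.8],
  [0.007,0.691,0,-0.8,-0.8],
  [0.007,0.691,0,-0.8,-0.8],
  [0.007,0.691,0,-0.8,-0.8],
  [0.007,0.691,0,-0.8,-0.8],
  [0.007,0.691,-0.08,-0.8,-0.8],
  [0.007,0.691,-0.116,-0.8,-0.8],
  [0.007,0.691,-0.116,-0.8,-0.8],
  [0.007,0.691,-0.116,-0.8,-0.8],
  [0.007,0.691,-0.116,-0.8,-0.8],
])

```text
clock: 18.5
tool_pos: [0.5089, -0.0019, 0.06]
tcp_rot: [[0.256, 0.967, 0.001], [0.967, -0.256, -0.0], [0.0, 0.001, -1.0]]
ft_force: [0.8, 0.3, -0.1]
finger_gap: 0.0223
gripper_force: 60.1
```

Run:
```python
from h import *
b=vision.snapshot('top')[...,::-1]
s=vision.snapshot('scene')[...,::-1]
a=cv2.resize(b[145:225,240:340],None,fx=4,fy=4,interpolation=cv2.INTER_CUBIC)
c=cv2.resize(s[160:230,190:290],None,fx=4,fy=4.57,interpolation=cv2.INTER_CUBIC)[:320]
cv2.imwrite('pics/t7c.png',np.hstack([a,c]))
t=robot.read_state();print(t['tool_pos'],t['tcp_rot'][:,1],t['ft_force'])
```

```text
[ 0.50919216 -0.00120508  0.06019541] [ 0.96686481 -0.2552854   0.00134504] [-0.61526041 -0.25022809 -1.48337778]
```

View pics/t7c.png

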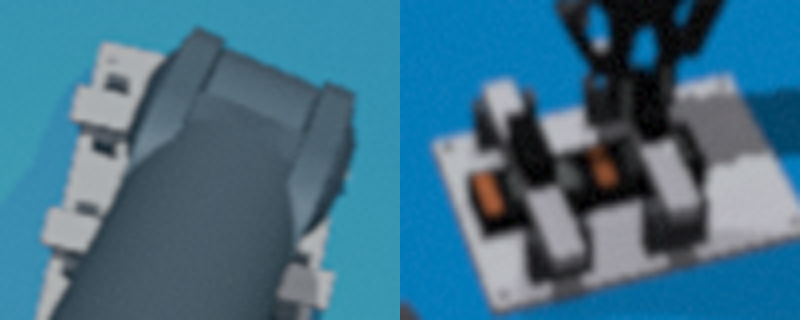

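Bar B lines up over the near notches. I'll lower it and release.

Request:
move_arm([
  [0.001,0.004,-0.01,0,-0.8],
  [0.001,0.004,-0.016,0,-0.8],
  [0.001,0.004,-0.022,0,-0.8],
  [0.001,0.004,-0.028,0,-0.8],
  [0.001,0.004,-0.034,0,-0.8],
  [0.001,0.004,-0.036,0,-0.8],
  [0.001,0.004,-0.036,0,-0.8],
])

```text
clock: 19.3
tool_pos: [0.5091, 0.0016, 0.0448]
tcp_rot: [[0.254, 0.967, -0.003], [0.967, -0.254, 0.005], [0.004, -0.005, -1.0]]
ft_force: [-11.6, 2.9, 33.2]
finger_gap: 0.0228
gripper_force: 65.0
```

Request:
move_arm([
  [0,0,0.004,0,-0.8],
  [0,0,0.004,0,-0.4],
  [0,0,0.004,0,0],
  [0,0,0.004,0,0.2],
  [0,0,0.004,0,0.2],
  [0,0,0.004,0,0.2],
  [0,0,0.07,0,0.2],
  [0,0,0.15,0,0.2],
  [0,0,0.25,0,0.2],
  [0,0,0.3,0,0.2],
  [-0.02,0.43,0.3,1,0.2],
  [-0.02,0.43,0.3,1,0.2],
  [-0.02,0.43,0.3,1,0.2],
  [-0.02,0.43,0.3,1,0.2],
  [-0.02,0.43,0.3,1,0.2],
  [-0.02,0.43,0.3,1,0.2],
  [-0.02,0.43,0.3,1,0.2],
])

```text
clock: 21.0
tool_pos: [0.4991, 0.2144, 0.191]
tcp_rot: [[-0.239, 0.971, -0.0], [0.971, 0.239, -0.002], [-0.002, -0.001, -1.0]]
ft_force: [-0.2, -0.4, -0.8]
finger_gap: 0.0514
gripper_force: 0.0
```

Request:
move_arm([
  [0,0,0,1,0.2],
  [0,0,0,1,0.2],
  [0,0,0,1,0.2],
  [0,0,0,1,0.2],
  [0,0,0,1,0.2],
])

```text
clock: 21.5
tool_pos: [0.4996, 0.2125, 0.1913]
tcp_rot: [[-0.672, 0.741, -0.0], [0.741, 0.672, -0.001], [-0.0, -0.001, -1.0]]
ft_force: [-0.4, -0.9, -1.2]
finger_gap: 0.0511
gripper_force: 0.0
```

Run:
```python
from fit import *
b=vision.snapshot('top')[...,::-1].copy(); s=vision.snapshot('scene')[...,::-1].copy()
t=robot.read_state();print(t['tool_pos'],t['tcp_rot'][:,1],t['ft_force'],t['joints'])
z0=cv2.imread('pics/scene0.png')
def big(im,x,y,w,h,f): return cv2.resize(im[y:y+h,x:x+w],None,fx=f,fy=f,interpolation=cv2.INTER_CUBIC)
A=big(b,235,145,100,100,3); B=big(s,190,155,100,100,3)
C=big(z0,248,240,95,40,6)   # caddy scene 570x240
# overlay model on caddy scene
th=np.radians(55.9);R=np.array([[np.cos(th),-np.sin(th)],[np.sin(th),np.cos(th)]])
def ov(img,cam,x,y,f):
    for z in(.06,):
        P=[np.r_[R@np.array(p)*1e-3+[.5759,.3093],z] for p in((22,107),(-22,107),(-22,-107),(22,-107))]
        q=np.array([((w2px(cam,p)-[x,y]+.5)*f-.5) for p in P]); cv2.polylines(img,[np.round(q*8).astype(int)],True,(0,0,255),1,cv2.LINE_AA,3)
ov(C,'scene',248,240,6)
t0=cv2.imread('pics/top0.png'); D=big(t0,130,145,75,85,4); ov(D,'top',130,145,4)
can=np.zeros((590,800,3),np.uint8); can[:300,:300]=A; can[290:590,:300]=B; can[:240,230+0:800]=C[:, :570] if 0 else can[:240,230:800]
can[:160,310:690]=cv2.resize(C,(380,160)); can[170:510,310:610]=D
cv2.imwrite('pics/t8.png',can)
```

```text
[0.49946451 0.21364655 0.19127936] [ 7.40178484e-01  6.72410325e-01 -4.08216049e-04] [ 0.17018758  0.0452103  -0.18504261] [-70.64318971  17.42255377  50.53952015 110.4240939  -15.58102895
  59.26630141  28.93859437]
```

View pics/t8.png

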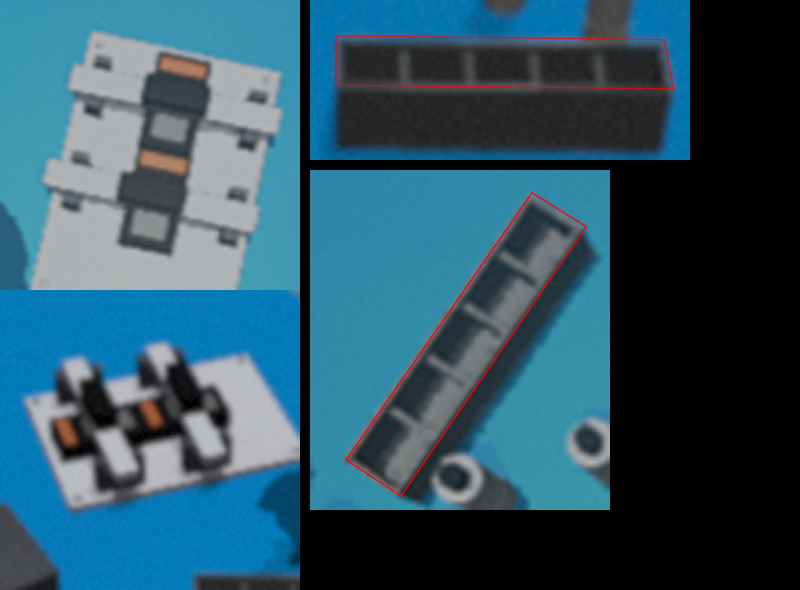

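Both bars lie in their notches across the packs, and the caddy model overlay matches in both views. I'll cross-check the bottle positions with the scene camera.

Run:
```python
from fit import *
np.set_printoptions(precision=1,suppress=True)
im=cv2.imread('pics/scene0.png'); tp=cv2.imread('pics/top0.png')
est=[(497.4,217.6),(477.4,300.7),(440.8,394.8),(404.6,201.5)]
for e in est:
    out=[]
    for cam,I in(('scene',im),('top',tp)):
        # dark cap mask near projected cap centre -> centroid; cap mid height .12
        c=w2px(cam,[e[0]/1e3,e[1]/1e3,.12]); x,y=int(c[0])-9,int(c[1])-9
        P=I[y:y+19,x:x+19].max(2).astype(float)
        w=np.clip(95-P,0,None) if cam=='scene' else np.clip(75-P,0,None)
        n,l,st,ce=cv2.connectedComponentsWithStats((w>0).astype(np.uint8))
        k=min(range(1,n),key=lambda i:np.hypot(*(ce[i]-9))-0.05*min(st[i,4],30))
        w=w*(l==k); yy,xx=np.mgrid[0:19,0:19]
        u,v=(w*xx).sum()/w.sum()+x,(w*yy).sum()/w.sum()+y
        out+=[px2w(cam,u,v,.122)[:2]*1e3,st[k,4]]
    print(e,*out)
```

```text
(497.4, 217.6) [500.5 220.6] 38 [497.4 219.5] 26
(477.4, 300.7) [482. 294.] 153 [483.7 310.3] 98
(440.8, 394.8) [443.8 397.5] 47 [440.6 395.1] 37
(404.6, 201.5) [407.4 203.3] 37 [404.8 202.5] 26
```

Request:
move_arm([
  [-0.002,0.012,0,0.475,0.4],
  [-0.002,0.012,0,0.475,0.4],
  [-0.002,0.012,0,0.475,0.4],
  [-0.002,0.012,-0.06,0.475,0.4],
  [-0.002,0.012,-0.14,0.475,0.4],
  [-0.002,0.012,-0.2,0.475,0.4],
  [-0.002,0.012,-0.242,0.475,0.4],
  [-0.002,0.012,-0.242,0.475,0.4],
  [-0.002,0.012,-0.242,0.475,0.4],
  [-0.002,0.012,-0.242,0.475,0],
  [-0.002,0.012,-0.242,0.475,-0.5],
  [-0.002,0.012,-0.242,0.475,-0.7],
  [-0.002,0.012,-0.242,0.475,-0.7],
  [-0.002,0.012,-0.242,0.475,-0.7],
  [-0.002,0.012,-0.242,0.475,-0.7],
  [-0.002,0.012,-0.15,0.475,-0.7],
  [-0.002,0.012,-0.06,0.475,-0.7],
  [-0.002,0.012,-0.06,0.475,-0.7],
  [-0.002,0.012,-0.06,0.475,-0.7],
])

```text
clock: 23.5
tool_pos: [0.4987, 0.2231, 0.1626]
tcp_rot: [[-0.831, 0.556, 0.002], [0.556, 0.831, 0.003], [-0.0, 0.004, -1.0]]
ft_force: [-0.2, 0.5, -2.4]
finger_gap: 0.0286
gripper_force: 59.1
```

Request:
move_arm([
  [0.295,0.084,0,0,-0.7],
  [0.295,0.084,0,0,-0.7],
  [0.295,0.084,0,0,-0.7],
  [0.295,0.084,0,0,-0.7],
  [0.295,0.084,0,0,-0.7],
  [0.295,0.084,0,0,-0.7],
  [0.295,0.084,-0.03,0,-0.7],
  [0.295,0.084,-0.03,0,-0.7],
  [0.295,0.084,-0.03,0,-0.7],
  [0.295,0.084,-0.03,0,-0.7],
])

```text
clock: 24.5
tool_pos: [0.6451, 0.2645, 0.1465]
tcp_rot: [[-0.831, 0.556, -0.0], [0.556, 0.831, 0.001], [0.0, 0.0, -1.0]]
ft_force: [-0.1, 0.0, -0.7]
finger_gap: 0.0288
gripper_force: 59.2
```

Run:
```python
from h import *
b=vision.snapshot('top')[...,::-1]
s=vision.snapshot('scene')[...,::-1]
a=cv2.resize(b[130:230,130:230],None,fx=4,fy=4,interpolation=cv2.INTER_CUBIC)
c=cv2.resize(s[190:290,245:345],None,fx=4,fy=4,interpolation=cv2.INTER_CUBIC)
cv2.imwrite('pics/t9c.png',np.hstack([a,c]))
t=robot.read_state();print(t['tool_pos'],t['tcp_rot'][:,1],t['ft_force'])
```

```text
[0.64566273 0.26451227 0.14689581] [0.55649347 0.83085144 0.00095251] [ 0.07387904  0.36992322 -1.30065256]
```

View pics/t9c.png

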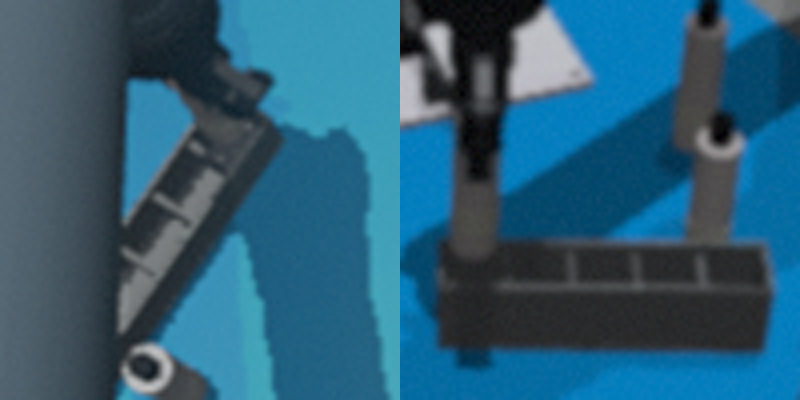

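Run:
```python
from h import *
f=lambda p:np.round((w2px('scene',p)-[245,190]+.5)*4+[400,0],1)
print('bottle base',f([.6457,.2645,.077]),'body mid',f([.6457,.2645,.1]))
for y in(-84,-105,-63,-21,21,63,105): 
  print(y,[f([.5767-y*-.000828*-1 if 0 else .5767+y*-.000828+x*.00056,.3087+y*.000561+x*.000828,.06]) for x in(-20,0,20)])
```

```text
bottle base [476.1 244. ] body mid [477. 218.]
-84 [array([471.8, 238.3]), array([472.2, 260.4]), array([472.5, 283.1])]
-105 [array([439.6, 238. ]), array([439.5, 260. ]), array([439.4, 282.7])]
-63 [array([504.1, 238.7]), array([504.8, 260.8]), array([505.6, 283.4])]
-21 [array([568.6, 239.4]), array([570.1, 261.5]), array([571.7, 284.2])]
21 [array([633.1, 240.1]), array([635.4, 262.2]), array([637.8, 284.9])]
63 [array([697.5, 240.9]), array([700.6, 263. ]), array([703.9, 285.6])]
105 [array([761.9, 241.6]), array([765.8, 263.7]), array([769.9, 286.3])]
```

The bottle hangs over the end pocket, with its base at (475,258) in the scene view. It's within about 1–2 mm, so I'll lower it with a force check.

Request:
move_arm([
  [0.001,-0.003,-0.02,0,-0.7],
  [0.001,-0.003,-0.03,0,-0.7],
  [0.001,-0.003,-0.04,0,-0.7],
  [0.001,-0.003,-0.05,0,-0.7],
  [0.001,-0.003,-0.06,0,-0.7],
  [0.001,-0.003,-0.07,0,-0.7],
  [0.001,-0.003,-0.08,0,-0.7],
])

```text
clock: 25.3
tool_pos: [0.646, 0.2632, 0.1057]
tcp_rot: [[-0.831, 0.556, 0.0], [0.556, 0.831, 0.0], [0.0, 0.0, -1.0]]
ft_force: [0.2, 1.7, -0.1]
finger_gap: 0.0286
gripper_force: 59.3
```

Request:
move_arm([
  [0,0,-0.02,0,-0.7],
  [0,0,-0.04,0,-0.7],
  [0,0,-0.055,0,-0.7],
  [0,0,-0.06,0,-0.7],
  [0,0,-0.06,0,-0.7],
  [0,0,-0.06,0,-0.3],
  [0,0,-0.06,0,0.1],
  [0,0,-0.06,0,0.2],
  [0,0,-0.06,0,0.2],
  [0,0,0,0,0.2],
  [0,0,0.08,0,0.2],
  [0,0,0.17,0,0.2],
  [0,0,0.17,0,0.2],
  [-0.15,0.035,0.17,0,0.3],
  [-0.25,0.055,0.17,0,0.3],
  [-0.336,0.077,0.17,0,0.3],
  [-0.336,0.077,0.17,0,0.3],
  [-0.336,0.077,0.17,0,0.3],
  [-0.336,0.077,0.17,0,0.3],
  [-0.336,0.077,0.17,0,0.3],
])

```text
clock: 27.3
tool_pos: [0.4797, 0.3005, 0.1917]
tcp_rot: [[-0.83, 0.558, 0.002], [0.558, 0.83, -0.0], [-0.002, 0.001, -1.0]]
ft_force: [0.9, 0.1, -0.3]
finger_gap: 0.0554
gripper_force: 0.0
```

Run:
```python
from h import *
b=vision.snapshot('top')[...,::-1]
s=vision.snapshot('scene')[...,::-1]
a=cv2.resize(b[130:260,105:225],None,fx=3.3,fy=3.3,interpolation=cv2.INTER_CUBIC)
c=cv2.resize(s[180:310,245:375],None,fx=3.3,fy=3.3,interpolation=cv2.INTER_CUBIC)
cv2.imwrite('pics/t10c.png',np.hstack([a,c])[:,:800])
t=robot.read_state();print(t['tool_pos'],t['tcp_rot'][:,1],t['ft_force'])
```

```text
[0.47985019 0.30023999 0.1915767 ] [5.58835150e-01 8.29278634e-01 4.70172342e-04] [-0.89881097  0.04611773 -0.28675688]
```

View pics/t10c.png

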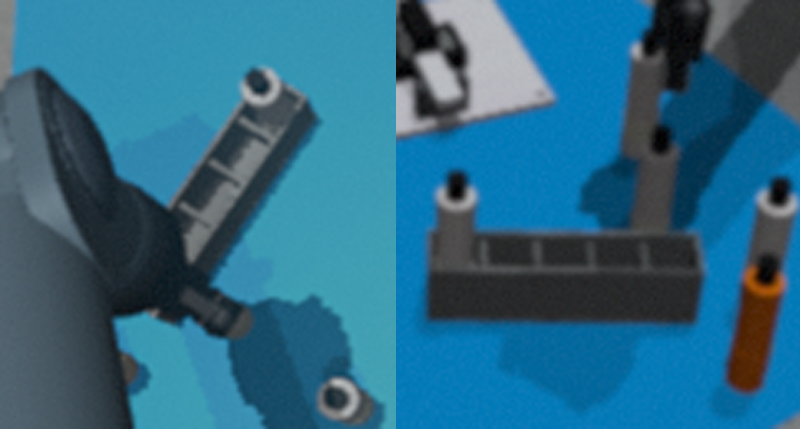

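Bottle 1 stands in the end pocket and the rest are unchanged. That was my last allowed picture, so from here on I'll check by numbers only. Next is bottle 2.

Request:
move_arm([
  [-0.003,0.004,-0.06,0,0.3],
  [-0.003,0.004,-0.14,0,0.3],
  [-0.003,0.004,-0.2,0,0.3],
  [-0.003,0.004,-0.242,0,0.3],
  [-0.003,0.004,-0.242,0,0.3],
  [-0.003,0.004,-0.242,0,0.3],
  [-0.003,0.004,-0.242,0,-0.1],
  [-0.003,0.004,-0.242,0,-0.5],
  [-0.003,0.004,-0.242,0,-0.7],
  [-0.003,0.004,-0.242,0,-0.7],
  [-0.003,0.004,-0.242,0,-0.7],
  [-0.003,0.004,-0.242,0,-0.7],
  [-0.003,0.004,-0.15,0,-0.7],
  [-0.003,0.004,-0.06,0,-0.7],
  [-0.003,0.004,-0.06,0,-0.7],
  [-0.003,0.004,-0.06,0,-0.7],
  [-0.003,0.004,-0.06,0,-0.7],
])

```text
clock: 29.1
tool_pos: [0.4751, 0.3031, 0.1601]
tcp_rot: [[-0.831, 0.556, -0.002], [0.556, 0.831, -0.001], [0.001, -0.002, -1.0]]
ft_force: [0.1, -0.1, -1.6]
finger_gap: 0.029
gripper_force: 59.4
```

Request:
move_arm([
  [0.1,-0.012,0,0,-0.7],
  [0.19,-0.022,0,0,-0.7],
  [0.235,-0.027,0,0,-0.7],
  [0.255,-0.03,0,0,-0.7],
  [0.266,-0.031,0,0,-0.7],
  [0.266,-0.031,-0.03,0,-0.7],
  [0.266,-0.031,-0.03,0,-0.7],
  [0.266,-0.031,-0.03,0,-0.7],
  [0.266,-0.031,-0.03,0,-0.7],
])

```text
clock: 30.0
tool_pos: [0.6085, 0.2886, 0.1461]
tcp_rot: [[-0.831, 0.556, -0.001], [0.556, 0.831, 0.0], [0.001, -0.0, -1.0]]
ft_force: [-0.6, 0.3, -0.5]
finger_gap: 0.0288
gripper_force: 59.5
```

```bash
cat > chk.py <<'E'
from h import *
from scipy import ndimage
import sys
# bottle body edges in scene view at given height along scan row; args: height
h=float(sys.argv[1])
t=robot.read_state();p=t['tool_pos'];print(p,t['ft_force'],t['finger_gap'])
I=vision.snapshot('scene').astype(float)
cv2.imwrite('pics/chk.png',I[...,::-1])
for z in(h,h+.008,h+.016):
    c=w2px('scene',[p[0],p[1],z]); r=int(round(c[1])); u=np.arange(int(c[0])-14,int(c[0])+15)
    row=I[r-0:r+1,u].mean(0); sat=row[:,2]-row[:,0]
    print(np.round(c,1),'predR',abs(w2px('scene',[p[0]-.015*.79,p[1]+.015*.61,z])[0]-c[0]).round(1),'gray',row.mean(1).astype(int).tolist(),'u0',u[0])
E
python3 chk.py 0.085
```

```text
[0.60847505 0.28859083 0.14610373] [-0.55448096  0.25059205 -0.51893689] 0.028836152065176437
[281.1 248.2] predR 5.9 gray [73, 68, 64, 62, 63, 61, 62, 61, 66, 66, 69, 75, 72, 73, 73, 73, 72, 69, 68, 65, 66, 63, 60, 59, 61, 58, 58, 61, 58] u0 267
[281.2 245.9] predR 5.9 gray [75, 76, 79, 77, 68, 65, 67, 67, 66, 67, 71, 72, 72, 73, 75, 70, 72, 73, 69, 68, 68, 59, 61, 62, 61, 62, 64, 63, 63] u0 267
[281.4 243.6] predR 5.9 gray [78, 88, 97, 103, 103, 99, 97, 88, 75, 69, 69, 70, 73, 72, 72, 71, 74, 71, 69, 67, 64, 63, 64, 61, 59, 61, 63, 59, 60] u0 267[ WARN:0@0.609] global loadsave.cpp:1063 imwrite_ Unsupported depth image for selected encoder is fallbacked to CV_8U.
```

Request:
move_arm([
  [0.005,-0.004,-0.0,0,-0.7],
  [0.005,-0.004,-0.0,0,-0.7],
  [0.005,-0.004,-0.02,0,-0.7],
  [0.005,-0.004,-0.03,0,-0.7],
  [0.005,-0.004,-0.04,0,-0.7],
  [0.005,-0.004,-0.05,0,-0.7],
  [0.005,-0.004,-0.06,0,-0.7],
  [0.005,-0.004,-0.07,0,-0.7],
  [0.005,-0.004,-0.08,0,-0.7],
])

```text
clock: 30.95
tool_pos: [0.6121, 0.2858, 0.1058]
tcp_rot: [[-0.831, 0.557, 0.0], [0.557, 0.831, -0.0], [-0.0, -0.0, -1.0]]
ft_force: [0.7, -0.2, -1.2]
finger_gap: 0.0291
gripper_force: 59.5
```

Request:
move_arm([
  [0,0,-0.02,0,-0.7],
  [0,0,-0.04,0,-0.7],
  [0,0,-0.055,0,-0.7],
  [0,0,-0.06,0,-0.7],
  [0,0,-0.06,0,-0.7],
  [0,0,-0.06,0,-0.3],
  [0,0,-0.06,0,0.1],
  [0,0,-0.06,0,0.2],
  [0,0,-0.06,0,0.2],
  [0,0,0,0,0.2],
  [0,0,0.08,0,0.2],
  [0,0,0.17,0,0.2],
  [0,0,0.17,0,0.2],
  [-0.339,0.222,0.17,0,0.3],
  [-0.339,0.222,0.17,0,0.3],
  [-0.339,0.222,0.17,0,0.3],
  [-0.339,0.222,0.17,0,0.3],
  [-0.339,0.222,0.17,0,0.3],
  [-0.339,0.222,0.17,0,0.3],
  [-0.339,0.222,0.17,0,0.3],
])

```text
clock: 32.95
tool_pos: [0.4437, 0.3958, 0.1915]
tcp_rot: [[-0.83, 0.558, 0.001], [0.558, 0.83, -0.0], [-0.001, 0.0, -1.0]]
ft_force: [0.3, -0.7, 0.6]
finger_gap: 0.0556
gripper_force: 0.0
```

Request:
move_arm([
  [-0.003,0.002,-0.06,0,0.3],
  [-0.003,0.002,-0.14,0,0.3],
  [-0.003,0.002,-0.2,0,0.3],
  [-0.003,0.002,-0.242,0,0.3],
  [-0.003,0.002,-0.242,0,0.3],
  [-0.003,0.002,-0.242,0,0.3],
  [-0.003,0.002,-0.242,0,-0.1],
  [-0.003,0.002,-0.242,0,-0.5],
  [-0.003,0.002,-0.242,0,-0.7],
  [-0.003,0.002,-0.242,0,-0.7],
  [-0.003,0.002,-0.242,0,-0.7],
  [-0.003,0.002,-0.242,0,-0.7],
  [-0.003,0.002,-0.15,0,-0.7],
  [-0.003,0.002,-0.06,0,-0.7],
  [-0.003,0.002,-0.06,0,-0.7],
  [-0.003,0.002,-0.06,0,-0.7],
  [-0.003,0.002,-0.06,0,-0.7],
])

```text
clock: 34.65
tool_pos: [0.4396, 0.3974, 0.16]
tcp_rot: [[-0.831, 0.556, -0.002], [0.556, 0.831, -0.001], [0.001, -0.002, -1.0]]
ft_force: [-0.4, -0.1, -0.9]
finger_gap: 0.0283
gripper_force: 59.2
```

Request:
move_arm([
  [0.08,-0.051,0,0,-0.7],
  [0.16,-0.102,0,0,-0.7],
  [0.22,-0.141,0,0,-0.7],
  [0.25,-0.16,0,0,-0.7],
  [0.265,-0.17,0,0,-0.7],
  [0.274,-0.175,0,0,-0.7],
  [0.274,-0.175,-0.03,0,-0.7],
  [0.274,-0.175,-0.03,0,-0.7],
  [0.274,-0.175,-0.03,0,-0.7],
  [0.274,-0.175,-0.03,0,-0.7],
])

```text
clock: 35.65
tool_pos: [0.5771, 0.3115, 0.146]
tcp_rot: [[-0.832, 0.555, -0.001], [0.555, 0.832, 0.0], [0.001, -0.0, -1.0]]
ft_force: [0.1, 0.7, 0.1]
finger_gap: 0.0288
gripper_force: 59.2
```

```bash
python3 chk.py 0.085 2>/dev/null
```

```text
[0.57709321 0.31151359 0.14600531] [0.13954836 0.66536325 0.11255545] 0.02875513577354034
[296.4 248.7] predR 5.9 gray [72, 71, 67, 62, 59, 60, 59, 60, 64, 65, 68, 68, 73, 69, 71, 70, 70, 70, 70, 65, 62, 64, 61, 62, 62, 62, 64, 63, 61] u0 282
[296.6 246.5] predR 5.9 gray [73, 72, 75, 73, 65, 63, 62, 65, 69, 67, 69, 71, 70, 71, 72, 73, 73, 70, 71, 70, 65, 64, 63, 60, 60, 60, 60, 58, 63] u0 282
[296.8 244.2] predR 6.0 gray [93, 84, 91, 97, 99, 98, 95, 82, 75, 66, 65, 67, 72, 73, 71, 74, 72, 72, 73, 68, 64, 66, 66, 59, 63, 63, 59, 60, 60] u0 282
```

Request:
move_arm([
  [-0.001,-0.003,0,0,-0.7],
  [-0.001,-0.003,0,0,-0.7],
  [-0.001,-0.003,-0.02,0,-0.7],
  [-0.001,-0.003,-0.03,0,-0.7],
  [-0.001,-0.003,-0.04,0,-0.7],
  [-0.001,-0.003,-0.05,0,-0.7],
  [-0.001,-0.003,-0.06,0,-0.7],
  [-0.001,-0.003,-0.07,0,-0.7],
  [-0.001,-0.003,-0.08,0,-0.7],
])

```text
clock: 36.6
tool_pos: [0.5777, 0.3092, 0.1059]
tcp_rot: [[-0.831, 0.556, 0.0], [0.556, 0.831, 0.0], [-0.0, 0.001, -1.0]]
ft_force: [1.0, 0.6, -0.3]
finger_gap: 0.0288
gripper_force: 59.3
```

Request:
move_arm([
  [0,0,-0.02,0,-0.7],
  [0,0,-0.04,0,-0.7],
  [0,0,-0.055,0,-0.7],
  [0,0,-0.06,0,-0.7],
  [0,0,-0.06,0,-0.7],
  [0,0,-0.06,0,-0.3],
  [0,0,-0.06,0,0.1],
  [0,0,-0.06,0,0.2],
  [0,0,-0.06,0,0.2],
  [0,0,0,0,0.2],
  [0,0,0.08,0,0.2],
  [0,0,0.17,0,0.2],
  [0,0,0.17,0,0.2],
  [-0.343,-0.213,0.17,0,0.3],
  [-0.343,-0.213,0.17,0,0.3],
  [-0.343,-0.213,0.17,0,0.3],
  [-0.343,-0.213,0.17,0,0.3],
  [-0.343,-0.213,0.17,0,0.3],
  [-0.343,-0.213,0.17,0,0.3],
  [-0.343,-0.213,0.17,0,0.3],
])

```text
clock: 38.6
tool_pos: [0.4073, 0.2033, 0.192]
tcp_rot: [[-0.831, 0.556, 0.002], [0.556, 0.831, 0.002], [-0.001, 0.003, -1.0]]
ft_force: [-0.0, 1.1, -0.6]
finger_gap: 0.0557
gripper_force: 0.0
```

Request:
move_arm([
  [0,0,0,0,0.3],
  [0,0,0,0,0.3],
])

```text
clock: 38.8
tool_pos: [0.4078, 0.2029, 0.1918]
tcp_rot: [[-0.831, 0.557, 0.002], [0.557, 0.831, -0.002], [-0.003, -0.0, -1.0]]
ft_force: [0.8, 0.5, 0.2]
finger_gap: 0.0552
gripper_force: 0.0
```

Request:
move_arm([
  [-0.004,0,-0.06,0,0.3],
  [-0.004,0,-0.14,0,0.3],
  [-0.004,0,-0.2,0,0.3],
  [-0.004,0,-0.242,0,0.3],
  [-0.004,0,-0.242,0,0.3],
  [-0.004,0,-0.242,0,0.3],
  [-0.004,0,-0.242,0,-0.1],
  [-0.004,0,-0.242,0,-0.5],
  [-0.004,0,-0.242,0,-0.7],
  [-0.004,0,-0.242,0,-0.7],
  [-0.004,0,-0.242,0,-0.7],
  [-0.004,0,-0.242,0,-0.7],
  [-0.004,0,-0.15,0,-0.7],
  [-0.004,0,-0.06,0,-0.7],
  [-0.004,0,-0.06,0,-0.7],
  [-0.004,0,-0.06,0,-0.7],
  [-0.004,0,-0.06,0,-0.7],
])

```text
clock: 40.5
tool_pos: [0.4026, 0.202, 0.1602]
tcp_rot: [[-0.831, 0.556, -0.002], [0.556, 0.831, -0.001], [0.002, -0.002, -1.0]]
ft_force: [-0.1, -0.2, -0.8]
finger_gap: 0.0287
gripper_force: 59.6
```

Request:
move_arm([
  [0.07,0.066,0,0,-0.7],
  [0.14,0.132,0,0,-0.7],
  [0.21,0.199,0,0,-0.7],
  [0.25,0.237,0,0,-0.7],
  [0.265,0.251,0,0,-0.7],
  [0.274,0.26,0,0,-0.7],
  [0.274,0.26,-0.03,0,-0.7],
  [0.274,0.26,-0.03,0,-0.7],
  [0.274,0.26,-0.03,0,-0.7],
  [0.274,0.26,-0.03,0,-0.7],
])

```text
clock: 41.5
tool_pos: [0.5405, 0.3316, 0.1463]
tcp_rot: [[-0.83, 0.557, -0.001], [0.557, 0.83, 0.0], [0.001, -0.0, -1.0]]
ft_force: [0.2, -0.3, -0.4]
finger_gap: 0.0284
gripper_force: 59.7
```

```bash
python3 chk.py 0.085 2>/dev/null
```

```text
[0.54045446 0.33155289 0.14634254] [ 0.21846067 -0.27726255 -0.44997909] 0.0284392194242808
[312.6 247.8] predR 5.9 gray [76, 74, 73, 69, 67, 59, 61, 63, 66, 68, 67, 68, 68, 69, 68, 70, 70, 71, 68, 67, 67, 63, 60, 61, 57, 62, 60, 59, 57] u0 298
[312.9 245.6] predR 5.9 gray [79, 77, 70, 66, 65, 59, 59, 65, 65, 64, 66, 68, 69, 71, 69, 71, 70, 70, 69, 67, 65, 65, 57, 58, 58, 57, 59, 60, 60] u0 298
[313.2 243.3] predR 6.0 gray [130, 117, 99, 95, 92, 81, 70, 67, 63, 67, 71, 71, 72, 72, 70, 70, 70, 69, 66, 65, 68, 61, 61, 60, 61, 58, 58, 61, 58] u0 299
```

Request:
move_arm([
  [0.002,0.004,0,0,-0.7],
  [0.002,0.004,0,0,-0.7],
  [0.002,0.004,-0.02,0,-0.7],
  [0.002,0.004,-0.03,0,-0.7],
  [0.002,0.004,-0.04,0,-0.7],
  [0.002,0.004,-0.05,0,-0.7],
  [0.002,0.004,-0.06,0,-0.7],
  [0.002,0.004,-0.07,0,-0.7],
  [0.002,0.004,-0.08,0,-0.7],
])

```text
clock: 42.45
tool_pos: [0.5421, 0.3343, 0.1058]
tcp_rot: [[-0.831, 0.557, 0.0], [0.557, 0.831, -0.0], [-0.0, -0.0, -1.0]]
ft_force: [0.5, 0.3, -1.0]
finger_gap: 0.0292
gripper_force: 59.7
```

Request:
move_arm([
  [0,0,-0.02,0,-0.7],
  [0,0,-0.04,0,-0.7],
  [0,0,-0.055,0,-0.7],
  [0,0,-0.06,0,-0.7],
  [0,0,-0.06,0,-0.7],
  [0,0,-0.06,0,-0.3],
  [0,0,-0.06,0,0.1],
  [0,0,-0.06,0,0.2],
  [0,0,-0.06,0,0.2],
  [0,0,0,0,0.2],
  [0,0,0.08,0,0.2],
  [0,0,0.17,0,0.2],
  [0,0,0.2,0,0.2],
  [-0.45,0.4,0.2,0,0.3],
  [-0.45,0.4,0.2,0,0.3],
  [-0.45,0.4,0.2,0,0.3],
  [-0.45,0.4,0.2,0,0.3],
  [-0.45,0.4,0.2,0,0.3],
  [-0.45,0.4,0.2,0,0.3],
  [-0.45,0.4,0.2,0,0.3],
])

```text
clock: 44.45
tool_pos: [0.3066, 0.5422, 0.2048]
tcp_rot: [[-0.84, 0.543, -0.006], [0.543, 0.84, 0.002], [0.006, -0.001, -1.0]]
ft_force: [-0.1, 0.1, -0.0]
finger_gap: 0.0555
gripper_force: 0.0
```

```bash
cat > ver.py <<'E'
from h import *
np.set_printoptions(precision=1,suppress=True)
print(robot.read_state()['tool_pos'])
T=vision.snapshot('top');S=vision.snapshot('scene')
cv2.imwrite('pics/vT.png',T[...,::-1]);cv2.imwrite('pics/vS.png',S[...,::-1])
o=cv2.imread('pics/t8.png')
# jig vs. post-laying crops (shift and match)
for nm,I,x,y,ref,rx in(('top',T,235,145,o[0:285,:300],0),('scene',S,190,155,o[292:590,:300],2)):
    B=cv2.resize(I[...,::-1][y-5:y+105,x-5:x+105],None,fx=3,fy=3,interpolation=cv2.INTER_CUBIC)
    r=ref[10:265,20:280]
    m=cv2.matchTemplate(B,r,cv2.TM_CCOEFF_NORMED); _,v,_,l=cv2.minMaxLoc(m); print(nm,'match',round(v,4),'shift',(l[0]-15-20)/3,(l[1]-15-10-rx)/3)
# bottles: predicted ring/cap pixel check, darkness of cap and brightness of ring
for n,p in(('b1',(646,263)),('b2',(611.2,286.6)),('b3',(576.8,309.8)),('b4',(541.8,333.9))):
    out=[]
    for cam,I in(('top',T),('scene',S)):
        c=w2px(cam,[p[0]/1e3,p[1]/1e3,.124]); x,y=int(round(c[0])),int(round(c[1])); P=I[y-6:y+7,x-6:x+7].max(2).astype(float)
        w=np.clip(70-P,0,None); yy,xx=np.mgrid[-6:7,-6:7]; out.append(np.r_[px2w(cam,(w*xx).sum()/w.sum()+x,(w*yy).sum()/w.sum()+y,.126)[:2]*1e3,(w>0).sum(),P.max()])
    print(n,p,*out)
E
python3 ver.py
```

```text
[0.3 0.5 0.2]
top match 0.9659 shift 0.0 -0.3333333333333333
scene match 0.9476 shift -0.3333333333333333 0.0
b1 (646, 263) [643.1 260.1  26.  172. ] [647.5 262.2  35.  179. ]
b2 (611.2, 286.6) [610.3 283.1  26.  171. ] [614.4 285.3  36.  179. ]
b3 (576.8, 309.8) [575.1 306.7  31.  170. ] [578.1 309.2  35.  178. ]
b4 (541.8, 333.9) [541.  332.2  33.  174. ] [544.2 334.5  35.  180. ]
```

Run:
```python
from h import *
o=cv2.imread('pics/t8.png')
for nm,f,x,y,ref,r0 in(('top','vT',235,145,o[0:288,:300],0),('scene','vS',190,155,o[292:590,:300],2)):
    B=cv2.resize(cv2.imread(f'pics/{f}.png')[y:y+100,x:x+100],None,fx=3,fy=3,interpolation=cv2.INTER_CUBIC)[r0:r0+len(ref)]
    g=lambda a:cv2.Laplacian(cv2.GaussianBlur(cv2.cvtColor(a,cv2.COLOR_BGR2GRAY).astype(np.float32),(0,0),3),-1,ksize=5)
    d=cv2.GaussianBlur(np.abs(cv2.GaussianBlur(cv2.absdiff(B,ref),(0,0),3).max(2).astype(np.float32)),(0,0),3)
    k=cv2.resize(d,(10,10),interpolation=cv2.INTER_AREA); print(nm); print(k.astype(int))
```

```text
top
[[10 10 10 10 10 10 10 10 10 10]
 [10 10 10 10 10 10 10 10 10 10]
 [10 10 10 10 10  8  8 10 10 10]
 [10 10  9  9  9  6  6 10 10 10]
 [10 10 10 10  9  8  8 10  9 10]
 [ 9 21 15 14 16  8  9 10 10 10]
 [ 9 19 21 30 13  8 15 14 12 10]
 [24  9  9 12 12 14 24 24 26 10]
 [43 10 10 10  8  8 11 11 13 10]
 [46 10 10 10 10 10 10 10 10 10]]
scene
[[  8   8   8   8   8   8   8   8   8   8]
 [  7   8   8   8   9  20   8   8   8   8]
 [  8   7   7   7  12  26  18   8   8   8]
 [  8   7   4   4   8  17  15   6   8   8]
 [  8   7   4   4   4   9  29  13   8   8]
 [  8   7   5   6   6  10  18  15   8   9]
 [  8   8   7   4   5   7  15   9  14  57]
 [  6   8   7   7   7   8  10  34  28  67]
 [  4   6   8   8   8   8  35 106  82  83]
 [  4   3   7   8   8   8  22  55  42  32]]
```

Run:
```python
from h import *
o=cv2.imread('pics/t8.png')[0:288,:300]
I=cv2.imread('pics/vT.png'); B=cv2.resize(I[145:245,235:335],None,fx=3,fy=3,interpolation=cv2.INTER_CUBIC)
# small patches around ends
for nm,(x0,y0,x1,y1) in dict(Lend=(42,152,75,195),Rend=(235,200,264,236),block=(118,168,190,208),farL=(66,60,95,100),farR=(255,100,284,136)).items():
    m=cv2.matchTemplate(B[max(0,y0-45):y1+45,max(0,x0-45):x1+45],o[y0:y1,x0:x1],cv2.TM_CCOEFF_NORMED); _,v,_,l=cv2.minMaxLoc(m)
    print(nm,round(v,3),'shift px3',l[0]-min(45,x0),l[1]-min(45,y0))
g=cv2.cvtColor(I,cv2.COLOR_BGR2GRAY)
for a in (cv2.resize(o,None,fx=1/3,fy=1/3,interpolation=cv2.INTER_AREA), I[145:245,235:335]):
    q=cv2.cvtColor(a,cv2.COLOR_BGR2GRAY)[46:88,8:94]
    print('\n'.join(''.join(" .:-=+*#%@"[min(9,int(v)//19)] for v in r) for r in q)); print('=')
```

```text
Lend 0.913 shift px3 -2 -5
Rend 0.956 shift px3 -2 -6
block 0.826 shift px3 -3 -4
farL 0.999 shift px3 0 0
farR 0.999 shift px3 0 0
************##%@@@@@@@@@@@@@@@@@@@@@@%*----===++***#*+--=#@@@@@@@@@@@@%*==++++*#*+=+**
************#%@@@@@@@@@@@@@@@@@@@@@@@%+--------====++=--+%@@@@@@@@@@@@%*----=+#%#+=+**
*****#******#%@@@@@@@@@@@@@@@@@@@@@@@%=-:--------------=*%@@@@@@@@@@@@%+-:::-*%@%+++**
**********#*#%@@@@@@@@@@@@@@@@@@@@@@@%+----------------=#%@@@@@@@@@@@@%#++=-=#@@%*****
***********##%@%####%%@@@@@@@@@@@@@@@#++++===----------=#@@@@@@@@@@@@@@%%%#*#%@%##****
***********##%@%*++**#%@@@@@@@@@@@@@%#+*##**++====---:-+#@@@@@@@@@@@@@@@@@@%%@@%#*****
*********####%@#+=+++*%@@@@@@@@@@@@@%*+*######***++==--+#@@@@@@@@@@@@@@@@@@@@@@%#*****
*******#%%%%%%%#+====*%@@@@@@@@@@@@@%++*##########***+=+#@@@@@@@@@@@@@@@@@@@@@@%#*****
*******#%@@@@@@%#*++=+#%@@@@@@@@@@@@%+=**############*+*%@@@@@@@@@@@@@@@@@@@@@%%#*****
*#****#%@@@@@@@@@%%%#*#%@@@@@@@@@@@@%+-==++**########*+#%@@@@@@@@@@@@@@@@@@@@@%##*****
*******%@@@@@@@@@@@@@%%%%%%@@@@@%%%%*=----===+++**###*+#@@@@@@@@@@@@@@@@@@@@@@%#******
******#%@@@
[... 5643 characters left out ...]
**
*****#%%%%%%%%%%%%%%%%%%%%%%%%#+-:----------===--=#%%%%%%%%%%%%%*=----=#%%************
*****#%%%%%%%%%%%%%%%%%%%%%%%%%*=----------------=#%%%%%%%%%%%%%%*++=-=#%%************
*****#%%%%%%%%%%%%%%%%%%%%%%%%%%#***++=-:--------+#%%%%%%%%%%%%%%%%%#**#%%************
*****#%%%%%%%%%%%%%%%%%%%%%%%%%%%%%%%%#*++==-----+#%%%%%%%%%%%%%%%%%%%%%%#************
****#%%%%%%%%%%%%%%%%%%%%%%%%%%%%%%%%%%%%%##*+===*%%%%%%%%%%%%%%%%%%%%%%%#************
****#%%%%%%%%%%%%%%%%%%%%%%%%%%%%%%%%%%%%%%%%%%#*#%%%%%%%%%%%%%%%%%%%%%%%*************
****#%%%%%%%%%%%%%%%%%%%%%%%%%%%%%%%%%%%%%%%%%%%%%%%%%%%%%%%%%%%%%%%%%%%%*************
****#%%%%%%%%%%%%%%%%%%%%%%%%%%%%%%%%%%%%%%%%%%%%%%%%%%%%%%%%%%%%%%%%%%%%*************
=
```

Comparing with the earlier view, the near bar has shifted by about 2 px, so it looks to have been nudged. I'll solve the 3D shift from both cameras and its spacing from the far bar.

```bash
cat > shift.py <<'E'
from h import *
np.set_printoptions(precision=1,suppress=True)
jo=np.array([.5433,-.0076]); th=np.radians(-14.7); R=np.array([[np.cos(th),-np.sin(th)],[np.sin(th),np.cos(th)]])
J=lambda x,y,z:np.r_[jo+R@np.array([x,y])*1e-3,z*1e-3]
def edge(I,cam,pts,d,L=22,n=89):
    # signed offset (mm) of strongest-gradient profile: mean profile along world dir d (jig frame) through points
    s=np.linspace(-L,L,n); pr=[]
    for p in pts:
        q=np.array([w2px(cam,J(p[0]+d[0]*t,p[1]+d[1]*t,p[2])) for t in s]).astype(np.float32)
        pr.append(cv2.remap(I,q[:,0].reshape(1,-1),q[:,1].reshape(1,-1),cv2.INTER_CUBIC)[0])
    return s,np.mean(pr,0)
def run(T,S):
    for nm,x0 in(('far',55),('near',-35)):
        for side in(1,-1):
            for cam,I in(('top',T),('scene',S)):
                g=cv2.cvtColor(I,cv2.COLOR_BGR2GRAY).astype(np.float32)
                s,p=edge(g,cam,[(x0,side*y,44) for y in(40,44,48,52,56)],(1,0))
                print(nm,'side',side,cam,p[::4].astype(int))
            sp,p=edge(cv2.cvtColor(T,cv2.COLOR_BGR2GRAY).astype(np.float32),'top',[(x0+k,side*95,44) for k in(-6,0,6)],(0,side)); print('   end top',p[::4].astype(int))
if __name__=='__main__': run(cv2.imread('pics/vT.png'),cv2.imread('pics/vS.png'))
E
python3 shift.py
python3 - <<'E'
import sys; sys.path.insert(0,'.')
import os; os.chdir('.')
from h import *
o=cv2.imread('pics/t8.png')[292:590,:300]
B=cv2.resize(cv2.imread('pics/vS.png')[155:255,190:290],None,fx=3,fy=3,interpolation=cv2.INTER_CUBIC)[2:]
for nm,(x0,y0,x1,y1) in dict(nearR=(140,45,185,80),nearL=(180,120,230,175),block=(150,65,200,125),farR=(55,60,105,100),farL=(95,130,145,195)).items():
    m=cv2.matchTemplate(B[max(0,y0-45):y1+45,max(0,x0-45):x1+45],o[y0:y1,x0:x1],cv2.TM_CCOEFF_NORMED); _,v,_,l=cv2.minMaxLoc(m)
    print(nm,round(v,3),'shift px',(l[0]-min(45,x0))/3,(l[1]-min(45,y0))/3)
E
```

```text
far side 1 top [140 123 110 100 106 139 164 169 167 166 166 166 166 166 165 165 162 161
 163 165 166 166 166]
far side 1 scene [  9  10  18  40  75 114 145 166 176 178 178 179 179 179 179 174 160 135
 100  64  34  14   8]
   end top [167 167 166 166 166 166 166 166 167 167 167 160 143 125 114 115 118 119
 119 119 119 119 118]
far side -1 top [147 126 111  99 103 131 159 168 167 166 166 166 165 165 166 165 164 163
 164 165 166 166 166]
far side -1 scene [110  92  71  47  31  26  30  37  40  41  40  41  51  71  97 122 133 126
 104  77  53  38  30]
   end top [167 167 166 166 166 166 167 168 165 156 139 123 116 116 117 117 116 118
 118 117 117 117 117]
near side 1 top [167 168 167 158 136 114 108 123 149 162 163 164 164 162 160 160 161 161
 160 159 160 164 166]
nearR 0.98 shift px -1.0 1.0
nearL 0.969 shift px -0.6666666666666666 1.0
block 0.965 shift px -1.0 0.6666666666666666
farR 0.999 shift px 0.0 0.0
farL 0.999 shift px 0.0 0.0Traceback (most recent call last):
  File "shift.py", line 20, in <module>
    if __name__=='__main__': run(cv2.imread('pics/vT.png'),cv2.imread('pics/vS.png'))
                             ~~~^^^^^^^^^^^^^^^^^^^^^^^^^^^^^^^^^^^^^^^^^^^^^^^^^^^^^
  File "shift.py", line 17, in run
    s,p=edge(g,cam,[(x0,side*y,44) for y in(40,44,48,52,56)],(1,0))
        ~~~~^^^^^^^^^^^^^^^^^^^^^^^^^^^^^^^^^^^^^^^^^^^^^^^^^^^^^^^
  File "shift.py", line 9, in edge
    q=np.array([w2px(cam,J(p[0]+d[0]*t,p[1]+d[1]*t,p[2])) for t in s]).astype(np.float32)
                ~~~~^^^^^^^^^^^^^^^^^^^^^^^^^^^^^^^^^^^^^
  File "h.py", line 13, in w2px
    m=vision.camera_model(n); q=np.array(m['attitude']).T@(np.array(p)-np.array(m['xyz']))
ValueError: time passes only in moves, steps and waits
```

```bash
python3 - <<'E'
import re
s=open('h.py').read(); s=s.replace("def px2w","_M={n:vision.camera_model(n) for n in('top','scene')}\ndef px2w").replace("m=vision.camera_model(n)","m=_M[n]"); open('h.py','w').write(s)
E
python3 - <<'E'
from shift import *
p=J(-35,0,40); ex=R@[1,0]; ey=R@[0,1]
A=[];b=[]
dirs=[np.r_[ex,0]*1e-3,np.r_[ey,0]*1e-3,np.array([0,0,1e-3])]
for cam,sh in(('top',(-.72,-1.75)),('scene',(-.85,.95))):
    c0=w2px(cam,p); M=np.array([w2px(cam,p+d)-c0 for d in dirs]).T; A.append(M); b+=list(sh)
A=np.vstack(A); print(A); x,r,_,_=np.linalg.lstsq(A,np.array(b),rcond=None); print('shift jig xyz mm',x,'resid',A@x-b)
x2=np.linalg.lstsq(A[:,:2],np.array(b),rcond=None)[0]; print('z=0:',x2,A[:,:2]@x2-b)
run(cv2.imread('pics/vT.png'),cv2.imread('pics/vS.png'))
E
```

```text
[[ 0.1 -0.4  0. ]
 [-0.4 -0.1 -0.1]
 [-0.3  0.1  0. ]
 [ 0.1  0.2 -0.3]]
shift jig xyz mm [ 4.   2.9 -0.4] resid [-0.   0.1 -0.1 -0. ]
z=0: [4.  3.1] [-0.1  0.  -0.1 -0.1]
far side 1 top [140 123 110 100 106 139 164 169 167 166 166 166 166 166 165 165 162 161
 163 165 166 166 166]
far side 1 scene [  9  10  18  40  75 114 145 166 176 178 178 179 179 179 179 174 160 135
 100  64  34  14   8]
   end top [167 167 166 166 166 166 166 166 167 167 167 160 143 125 114 115 118 119
 119 119 119 119 118]
far side -1 top [147 126 111  99 103 131 159 168 167 166 166 166 165 165 166 165 164 163
 164 165 166 166 166]
far side -1 scene [110  92  71  47  31  26  30  37  40  41  40  41  51  71  97 122 133 126
 104  77  53  38  30]
   end top [167 167 166 166 166 166 167 168 165 156 139 123 116 116 117 117 116 118
 118 117 117 117 117]
near side 1 top [167 168 167 158 136 114 108 123 149 162 163 164 164 162 160 160 161 161
 160 159 160 164 166]
near side 1 scene [ 10  11  12  12  16  34  65 101 132 154 166 170 172 174 174 173 173 169
 158 136 108  76  48]
   end top [166 166 164 162 162 164 164 164 163 162 162 164 166 166 162 148 130 120
 120 121 123 123 123]
near side -1 top [167 168 166 157 136 114 109 131 159 168 168 166 166 166 166 166 166 165
 164 161 163 165 166]
near side -1 scene [121 110  92  69  46  34  36  48  63  75  82  84  87  94 111 132 153 164
 161 145 116  85  57]
   end top [162 162 163 166 167 161 149 132 123 121 121 121 122 122 122 121 122 122
 121 121 120 120 120]
```

The near bar slid +4 mm in x, up to the notch cheek, and +3 mm in y. Its height and angle are unchanged and it's now at about x +4, y +9 mm, which is within limits. The far bar, pack and bottles check out, so I'm handing in.

Run:
```python
from h import *
a=cv2.imread('pics/vT.png'); b=vision.snapshot('top')[...,::-1]
d=cv2.absdiff(cv2.GaussianBlur(a,(0,0),1.5),cv2.GaussianBlur(np.ascontiguousarray(b),(0,0),1.5)).max(2); print('diff jig',d[145:262,235:345].max(),'caddy',d[145:235,130:210].max())
print(robot.read_state()['ft_force'],robot.read_state()['clock'])
print(ticket.close_job())
```

```text
diff jig 1 caddy 2
[-0.10920133 -0.00975029 -0.25237418] 44.6
the job is handed in; nothing more can be done
None
```

I handed the job in at 44.6 s; the hand-in gave no verdict. By the final camera checks the loose pack is flush, both bars are in their notches (the near one shifted about 4 mm after I laid it but still within limits), and all four white bottles are in the caddy.

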